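# Gauge the spacer bars in a taper slot and pack the good ones

### The arm

A 6-joint arm with a two-finger parallel gripper is mounted at the origin on a cart in front of the work surface, level with it; the furniture and walls round the work are solid. World frame = base frame: x ahead of the robot, y to its left, z up, the work surface at z = 0. Lengths are in mm, angles in rad, forces in N, time in s.
With the tool pointing down it reaches from about 350 to 975 mm from the base axis. Payload 17.4 kg.
Tool frame: the origin (TCP) lies on the centre line of the jaws, within the pads' length; the fingertips stand 8 mm ahead of it and the grasp point (between the pads) lies 11 mm behind it; y points along the fingers, z is the direction in which the jaws open and shut, and the axes are right-handed (so a half turn about y gives the same grasp; the last joint's range is limited). The gripper opens to 85 mm and grips with 20 to 120 N. Pads are 22 mm wide; open, the fingers measure 114 mm over their backs; the gripper's body (76 mm by 85 mm) begins 54 mm behind the grasp point. The pads swing forward as they close: fully open they stand 13 mm farther back than shut.
Start: joints at [-1.36, 0.116, 1.442, -0, 1.584, -0.038], TCP at [166.203, -654.224, 218.003] pointing down, gripper open.
Joint ranges: [-2.83, 2.83], [-0.83, 2.19], [0.07, 2.5], [-1.14, 4.28], [0.01, 3], [-2.97, 2.97]. Speed limits (rad/s): [1.89, 1.89, 2.22, 3.14, 3.14, 3.14].

### API

Orientations are given as a rotation vector (axis times angle).
In Python, from cell import r gives the robot as it stands.
- The arm moves only by the tool arm_command, never from a script. Its argument "deltas" is one flat list of numbers, 7 for each row, row after row: the opening, from 0 (shut) to 1 (fully open), then the shift along the tool's x, y, z in mm, then the turn, a rotation vector about the tool's x, y, z in rad. A call has 1 to 8 rows; each row is the pose to reach, as a shift and turn from the pose measured when the call began, along the tool's axes at that moment; what a row does not reach only later rows make up. A row lasts 1/12 s, in which the tool goes at most 41.7 mm and 7.16 degrees, less where a joint would pass 70% of its speed; a pose out of reach is approached as far as the arm can. A call with a gripper value outside its range is refused whole. The fingers move at their own pace and stop on an object; "force" is the grip in N (left out, the last holds). Time passes only in rows, so rows that repeat a pose let the fingers close. It gives the time, the measured TCP pose, the force and the opening at its end, in the units of the state.
- r.observe(): the state, without advancing time (a new reading comes with each control period).
- r.read_camera(name): name is "scene" or "side" or "wrist"; returns a dict with "img" (400x640x3 uint8, blue, green, red), "z_map" (400x640 float32, mm along the optical axis (not along the pixel's ray), 0 where there is no reading), "intrinsics" (3x3 intrinsics, pixels), "k1" (the pictures are not rectified: a ray, as slopes to the right and down, at radius r is drawn at 1 + k1 r^2 times it, then the intrinsics apply), "position" and "attitude" of the camera in the world. Camera axes: x right, y down, z forward; pixel columns grow to the right and rows downward; lengths in mm; the calibration is good to about 2 mm. A picture is of the moment at which its call begins.
- r.finish_job(): hands the job in, once; it reports no verdict.
The state is a dict: "clock": time; "joints": joint angles; "dq": joint speeds; "joint_efforts": joint torques, N m; "eef_pos": TCP position; "ee_rot": TCP orientation; "force": force on the tool from outside, world axes, zero at the start; "moment": the same for the moment, N m; "finger_gap": opening from 0.0 (shut) to 1.0 (fully open).
Only numpy, scipy, OpenCV 4.12 (cv2) and the standard library are available. Lean on these libraries where they do the work, as an engineer would, in place of code of your own. Each camera call takes 0.05 s, during which the arm holds its last target. There are 200 camera calls.

### The job

Check the spacer bars on the mat for width, one after another from the left to the right, the order in which they were milled: set each on the taper gauge and slide it along the slot until it wedges between both jaws, and read where its leading end stops. Stand the bars that stop between the two long lines upright side by side in the carton, put those that stop short of the lines or run past them in the blue bin, and then swing the carton's lid shut so that its tab snaps in behind the rim and the lid stays down. Do not disturb the loupe and the note pad.

Things in the scene. Friction and masses are not known exactly. Their poses are not given: they have to be found in the camera images.
- bar_1_mid (a point): Centre of spacer bar 1 (1 leftmost, 5 rightmost; some are absent): plain milled aluminium, 95 mm long (x axis), 38 mm high (z), two screw holes in its top, 0.22 to 0.35 kg; width (y) between 26 and 34 mm, differs from bar to bar, to be found by gauging. Point: half-way up, 19 mm above its underside. Starts upright on the mat.
- bar_2_mid (a point): Centre of spacer bar 2 (1 leftmost, 5 rightmost; some are absent): plain milled aluminium, 95 mm long (x axis), 38 mm high (z), two screw holes in its top, 0.22 to 0.35 kg; width (y) between 26 and 34 mm, differs from bar to bar, to be found by gauging. Point: half-way up, 19 mm above its underside. Starts upright on the mat.
- bar_3_mid (a point): Centre of spacer bar 3 (1 leftmost, 5 rightmost; some are absent): plain milled aluminium, 95 mm long (x axis), 38 mm high (z), two screw holes in its top, 0.22 to 0.35 kg; width (y) between 26 and 34 mm, differs from bar to bar, to be found by gauging. Point: half-way up, 19 mm above its underside. Starts upright on the mat.
- bar_4_mid (a point): Centre of spacer bar 4 (1 leftmost, 5 rightmost; some are absent): plain milled aluminium, 95 mm long (x axis), 38 mm high (z), two screw holes in its top, 0.22 to 0.35 kg; width (y) between 26 and 34 mm, differs from bar to bar, to be found by gauging. Point: half-way up, 19 mm above its underside. Starts upright on the mat.
- bar_5_mid (a point): Centre of spacer bar 5 (1 leftmost, 5 rightmost; some are absent): plain milled aluminium, 95 mm long (x axis), 38 mm high (z), two screw holes in its top, 0.22 to 0.35 kg; width (y) between 26 and 34 mm, differs from bar to bar, to be found by gauging. Point: half-way up, 19 mm above its underside. Starts upright on the mat.
- mat: Black rubber mat, 150 x 385 x 4 mm, fixed; the bars start on it side by side, long sides along its x axis, in a row along its y axis (to the left): bars 1 to 5 at about y = +160, +56, -8, -72 and -136 mm; gaps where bars are absent. Origin: centre of its underside.
- slot_mouth (a point): Taper gauge, fixed: steel base plate with two upright jaws forming a slot, open above and at both ends. Point: middle of the slot's mouth on top of the base plate, 6 mm above the desk. x: along the slot's middle line, inward, away from the robot; y left; z up. Slot 40 mm wide at the mouth, narrowing evenly by 0.15 mm per mm to 24 mm at its end, 105 mm in.
- gauge: Base plate of the gauge, 190 x 104 x 6 mm; origin: centre of its underside, 15 mm beyond the slot's mouth, same axes. In front of the mouth it runs on 80 mm as an apron, level with the slot's floor. A bar held fast off the middle line meets one jaw too early; a released bar pushed at its rear end centres itself (sliding takes 1 to 3 N) and wedges (press with 6 to 10 N). Draw it back or lift it to free it.
- jaw_left: The gauge's left jaw (same origin as the gauge). Jaw tops are 20 mm above the desk, so a bar on the plate stands 24 mm proud of them. Two long black lines cross the tops of both jaws, 58 mm and 79 mm in from the mouth, measured along the slot. Leading end of a wedged bar between them: good width. Short of the first: too wide. Past the second: too narrow.
- jaw_right: The gauge's right jaw (same origin as the gauge). Good bars stop with the leading end about 64 to 73 mm in from the mouth, the others about 8 mm or more short of the first line or past the second.
- carton_floor (a point): Open cardboard carton, fixed: inside 130 mm (x, away from the robot) x 210 mm (y, left) x 58 mm deep, walls 4 mm, rim 62 mm above the desk. Point: centre of its inner floor, 4 mm above the desk. It takes three bars side by side, 62 mm apart, upright, length along x.
- carton_lid (a joint): Lid, a flap hinged on the far rim: 0 shut, grows as it opens, 1.7 to 2.1 rad (leaning back, away from the robot) at the start. The board springs it open again (about 1 N at the front edge) unless its tab has caught: when the front edge is pressed down over its last 15 mm, with about 6 N, the tab snaps behind the bead inside the front rim; the lid then stays at 0 to 0.04 rad.
- lid_lip (a point): Middle of the lid's front edge, on its outer face (on top when shut; turned away from the robot when open), 6 mm in from the edge, 131 mm from the hinge line. Lid 216 mm wide, 3 mm thick. When open this is near the lid's upper end, about 0.19 m above the desk.
- lid_hinge (a point): Middle of the lid's hinge line, at the top of the carton's far wall, 63 mm above the desk, 68 mm beyond the carton's centre; the line runs along the carton's y axis.
- reject_bin: Small blue plastic bin for bars of the wrong width, fixed: outside 147 mm (x) x 107 mm (y) over its rim, 52 mm high; inside 116 x 76 mm, floor 3 mm above the desk. Origin: centre of its underside. Bars (at most two come here) fit in with their length along x and may be let go with the fingers just above the rim; they may lie as they fall.
- loupe: Black inspection loupe, 35 mm wide, 40 mm high, a bystander. Origin: its underside.
- note_pad: Yellow pad of sticky notes, 77 x 77 x 15 mm, a bystander. Origin: its underside.

How it is judged (in metres and radians):
On the way, in this order (a step that is already met when the one before it is completed fails the run):
1. bar 1, if there is one, is wedged between both jaws of the gauge, at the depth that its width gives (bars are gauged in the order 1 to 5) (x of bar_1_mid in the frame of slot_mouth above 0.0112 m and z of bar_1_mid in the frame of slot_mouth below 0.025 m and angle between the x axis of bar_1_mid and the x axis of slot_mouth, either way round below 0.12 rad and contact force between bar_1 and jaw_left above 0.5 N and contact force between bar_1 and jaw_right above 0.5 N), for 0.2 s.
2. bar 2, if there is one, is wedged between both jaws of the gauge, at the depth that its width gives (bars are gauged in the order 1 to 5) (x of bar_2_mid in the frame of slot_mouth above -0.0088 m and z of bar_2_mid in the frame of slot_mouth below 0.025 m and angle between the x axis of bar_2_mid and the x axis of slot_mouth, either way round below 0.12 rad and contact force between bar_2 and jaw_left above 0.5 N and contact force between bar_2 and jaw_right above 0.5 N), for 0.2 s.
3. bar 3, if there is one, is wedged between both jaws of the gauge, at the depth that its width gives (bars are gauged in the order 1 to 5) (x of bar_3_mid in the frame of slot_mouth above 0.0125 m and z of bar_3_mid in the frame of slot_mouth below 0.025 m and angle between the x axis of bar_3_mid and the x axis of slot_mouth, either way round below 0.12 rad and contact force between bar_3 and jaw_left above 0.5 N and contact force between bar_3 and jaw_right above 0.5 N), for 0.2 s.
4. bar 4, if there is one, is wedged between both jaws of the gauge, at the depth that its width gives (bars are gauged in the order 1 to 5) (x of bar_4_mid in the frame of slot_mouth above 0.0312 m and z of bar_4_mid in the frame of slot_mouth below 0.025 m and angle between the x axis of bar_4_mid and the x axis of slot_mouth, either way round below 0.12 rad and contact force between bar_4 and jaw_left above 0.5 N and contact force between bar_4 and jaw_right above 0.5 N), for 0.2 s.
5. bar 5, if there is one, is wedged between both jaws of the gauge, at the depth that its width gives (bars are gauged in the order 1 to 5) (x of bar_5_mid in the frame of slot_mouth above 0.0098 m and z of bar_5_mid in the frame of slot_mouth below 0.025 m and angle between the x axis of bar_5_mid and the x axis of slot_mouth, either way round below 0.12 rad and contact force between bar_5 and jaw_left above 0.5 N and contact force between bar_5 and jaw_right above 0.5 N), for 0.2 s.
At the end, for the whole second after the job is handed in: Every bar of good width stands upright (within 0.15 rad) on the carton's floor, every bar that is too wide or too narrow lies in the blue bin (its centre inside the walls), all at rest, and the carton's lid is shut and stays shut by its tab (below 0.06 rad) (x of bar_1_mid in the frame of carton_floor between -0.025 and 0.025 m and y of bar_1_mid in the frame of carton_floor between -0.095 and 0.095 m and z of bar_1_mid in the frame of carton_floor between 0 and 0.027 m and linear speed of each of bar_1, bar_3, bar_5, bar_2, bar_4 below 0.02 m/s and angle between each of bar_1_mid, bar_3_mid, bar_5_mid's own z axis and vertical below 0.15 rad and x of bar_3_mid in the frame of carton_floor between -0.025 and 0.025 m and y of bar_3_mid in the frame of carton_floor between -0.095 and 0.095 m and z of bar_3_mid in the frame of carton_floor between 0 and 0.027 m and x of bar_5_mid in the frame of carton_floor between -0.025 and 0.025 m and y of bar_5_mid in the frame of carton_floor between -0.095 and 0.095 m and z of bar_5_mid in the frame of carton_floor between 0 and 0.027 m and x of bar_2_mid in the frame of reject_bin between -0.06 and 0.06 m and y of bar_2_mid in the frame of reject_bin between -0.04 and 0.04 m and z of bar_2_mid in the frame of reject_bin between 0 and 0.085 m and x of bar_4_mid in the frame of reject_bin between -0.06 and 0.06 m and y of bar_4_mid in the frame of reject_bin between -0.04 and 0.04 m and z of bar_4_mid in the frame of reject_bin between 0 and 0.085 m and value of joint carton_lid below 0.06 rad); the robot touches nothing.
It fails at once if the loupe is moved by more than 3 cm (distance of loupe from where it was at the start of the episode above 0.03 m).
It fails at once if the note pad is moved by more than 3 cm (distance of note_pad from where it was at the start of the episode above 0.03 m).
Of bar_1, bar_2, bar_3, bar_4, bar_5 only 3 to 4 are there at a start; the rules pass over those that are not, and their reading is None.
At some moment in a run one of bar_1 may be knocked a few centimetres aside while the robot is not near it.
It also fails if it takes over 210 s, if anything falls off the work surface, if the arm or the gripper's body presses on something with over 40 N, if the wrist force passes 120 N, or if a joint passes its speed limit or range.

## Working session

There is one attempt and no reset: what is moved stays moved. The work goes in short steps, Python scripts to look and compute and a tool call to move; the robot and the scene stay as the last step left them, time stands still between calls to the robot, and variables do not carry over. Pictures are saved under pics/ and viewed, about 12 in all and at most 16, crops included, and the job is handed in when it is done.

Besides the shell and the picture viewer there is one more tool, called after "Emit:" as name(argument=value, ...) on one line, values as JSON. arm_command: Moves the arm, as the interface text tells. Its arguments: {"type":"object","properties":{"deltas":{"type":"array"},"force":{"type":"number"}},"required":["deltas"]}

```bash
mkdir -p pics; ls
cat > h.py <<'E'
import numpy as np, cv2
from cell import r
from scipy.spatial.transform import Rotation as R
def att(c):
    a=np.array(c["attitude"],float)
    return a if a.shape==(3,3) else R.from_rotvec(a).as_matrix()
def cam(n,f=None):
    c=r.read_camera(n)
    if f: cv2.imwrite("pics/"+f,c["img"])
    return c
def ray(c,u,v):
    K=np.array(c["intrinsics"]); d=np.array([(u-K[0,2])/K[0,0],(v-K[1,2])/K[1,1]]); s=d.copy()
    for _ in range(10): s=d/(1+c["k1"]*(s@s))
    return att(c)@np.array([s[0],s[1],1])
def onz(c,u,v,z):
    w=ray(c,u,v); p=np.array(c["position"],float); return p+w*(z-p[2])/w[2]
def dep(c,u,v):
    return np.array(c["position"],float)+ray(c,u,v)*float(c["z_map"][int(v),int(u)])
def pose():
    s=r.observe(); return np.array(s["eef_pos"]),R.from_rotvec(s["ee_rot"])
def totool(dw):
    p,q=pose(); return q.inv().apply(dw)
E
python3 - <<'E'
from h import *
np.set_printoptions(suppress=True,precision=3)
s=r.observe();print(s)
p,q=pose();print(q.as_matrix())
for n in("scene","side","wrist"):
    c=cam(n,n+"0.png");print(n,c["position"],c["attitude"],c["intrinsics"],c["k1"])
E
```

```text
pics
{'clock': 0.0, 'joints': array([-1.36 ,  0.116,  1.442,  0.   ,  1.584, -0.038]), 'dq': array([ 0.001,  0.001,  0.   , -0.002,  0.002, -0.001]), 'joint_efforts': array([ -0.004, -73.198, -63.249,  -0.   ,   0.006,  -0.   ]), 'eef_pos': array([ 166.16 , -654.006,  217.244]), 'ee_rot': array([-0.261,  2.09 , -2.088]), 'force': array([-0.009,  0.984, -0.055]), 'moment': array([-0.028,  0.043,  0.023]), 'finger_gap': 1.0027985292423798}
[[-0.969 -0.     0.246]
 [-0.246  0.001 -0.969]
 [-0.    -1.    -0.001]]
scene [-402.559 1030.815  943.203] [-0.891  2.311 -1.242] [[508.079   0.    317.949]
 [  0.    508.079 196.183]
 [  0.      0.      1.   ]] -0.10197043322384844
side [  555.124 -1176.549   545.672] [-1.956 -0.033  0.003] [[438.829   0.    318.074]
 [  0.    438.829 198.214]
 [  0.      0.      1.   ]] -0.09762329799764351
wrist [ 248.671 -632.82   373.241] [ 2.261 -1.759 -0.296] [[308.995   0.    322.7  ]
 [  0.    308.995 198.125]
 [  0.      0.      1.   ]] -0.04311182214919656
```

View pics/scene0.png

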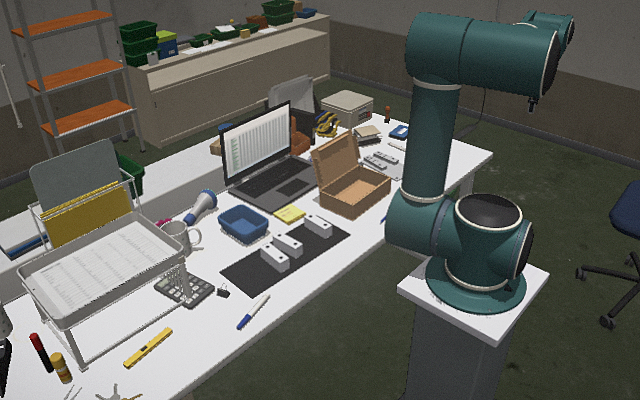

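View pics/side0.png

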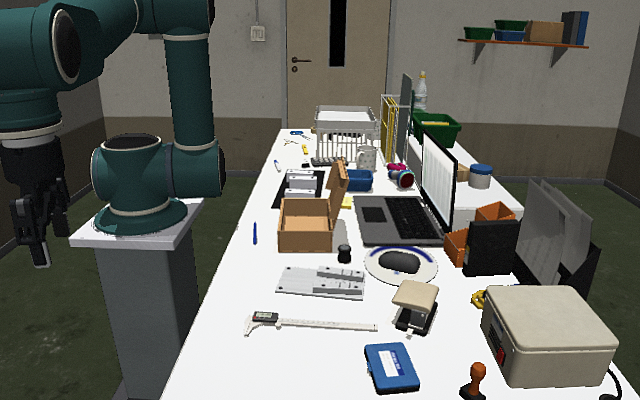

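The scene view shows the mat with bars near (275,257), (288,244) and (318,225), the bin at (243,222) and the carton at (352,190). The side view shows the gauge at (322,281) and the loupe at (344,253). I'll enlarge both areas.

Run:
```python
import cv2
a=cv2.imread("pics/scene0.png")[110:310,205:425]; b=cv2.imread("pics/side0.png")[150:310,240:400]
cv2.imwrite("pics/c1.png",cv2.resize(a,None,fx=3.6,fy=3,interpolation=2)[:600])
cv2.imwrite("pics/c2.png",cv2.resize(b,(600,600),interpolation=2))
```

```text
(no output)
```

View pics/c1.png

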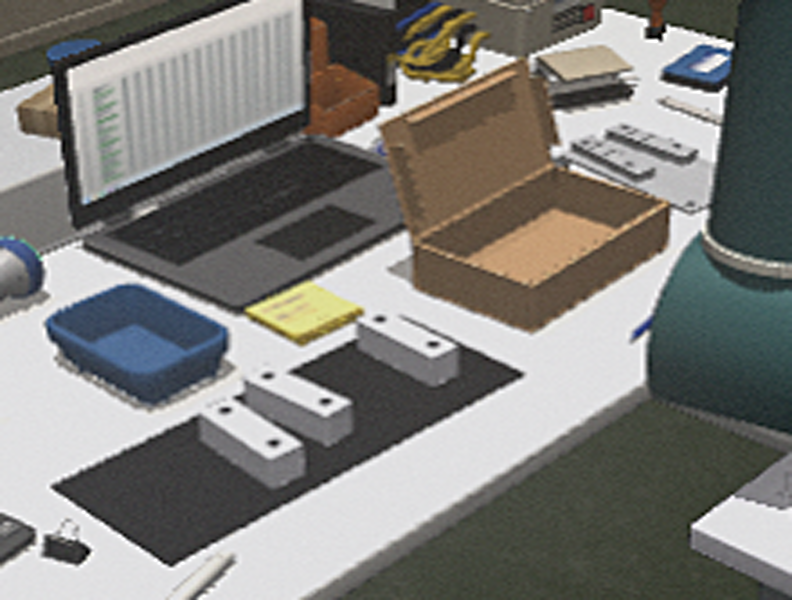

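View pics/c2.png

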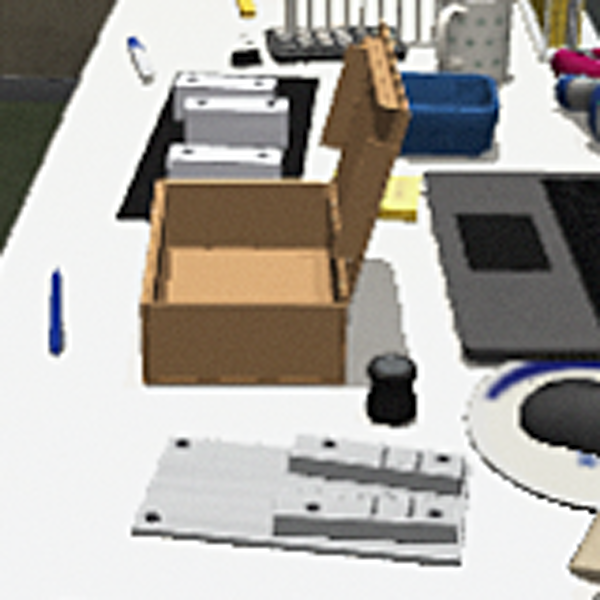

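The crops show three bars (screw holes visible), the bin, carton with its lid open, pad, and the gauge with its two black lines on each jaw. I'll convert these to world coordinates.

Run:
```python
from h import *
np.set_printoptions(suppress=True,precision=1)
c=cam("scene");s=cam("side")
S=lambda u,v,z:onz(c,205+u/3.6,110+v/3,z)
D=lambda u,v:dep(c,205+u/3.6,110+v/3)
T=lambda u,v,z:onz(s,240+u/3.75,150+v/3.75,z)
DT=lambda u,v:dep(s,240+u/3.75,150+v/3.75)
for n,a,b in(("A",(226,410),(275,443)),("B",(267,372),(325,403)),("C",(380,319),(432,345))):
    p,q=S(*a,42),S(*b,42);d=p-q
    print(n,(p+q)/2,np.arctan2(d[1],d[0]),np.linalg.norm(d),D(*a),D(*b))
for m in((52,487),(172,566),(524,374),(402,318)):print("mat",S(*m,4))
for m in((415,243),(533,283),(668,208),(550,165)):print("carton",S(*m,62),D(*m))
for m in((48,325),(150,385),(228,335),(130,285)):print("bin",S(*m,52),D(*m))
for m in((382,135),(530,60)):print("lid",D(*m))
print("pad",S(305,310,15))
for m in((148,300),(345,302),(162,182),(335,182)):print("cartonS",T(*m,62))
for m in((182,437),(135,530),(462,557)):print("plate",T(*m,6),DT(*m))
for m in((290,460),(465,482),(277,518),(460,533),(373,501),(408,502),(382,460),(417,460)):print("jaw",T(*m,20))
print("loupe",T(392,415,0))
```

```text
A [456.6 316.8  42. ] -0.12282728343808087 64.917682951112 [492.9 309.6  37.9] [429.2 316.6  36.7]
B [472.6 251.9  42. ] -0.04585946419338592 70.3438558376099 [507.4 250.5  42.3] [442.  249.3  37.1]
C [468.2 126.5  42. ] -0.06582295793726403 64.00955948800747 [500.5 124.   41.6] [437.3 127.4  40.9]
mat [543.2 450.5   4. ]
mat [394.6 456.4   4. ]
mat [379.5  76.4   4. ]
mat [524.6  71.9   4. ]
carton [554.5  20.7  62. ] [556.1  19.   60.5]
carton [424.8  11.   62. ] [427.1   8.2  59.5]
carton [ 425.6 -186.9   62. ] [ 432.7 -197.4   54.4]
carton [ 570.3 -191.1   62. ] [ 569.9 -190.5   62.4]
bin [696.  327.8  52. ] [699.9 325.3  48.8]
bin [553.4 335.3  52. ] [573.4 320.8  33.4]
bin [567.  238.2  52. ] [571.3 234.6  48. ]
bin [699.5 234.1  52. ] [700.2 233.6  51.4]
lid [593.7  17.3 179.2]
lid [ 856.2 -507.    -5.8]
pad [589.1 129.   15. ]
cartonS [ 442.3 -201.2   62. ]
cartonS [ 572.6 -197.4   62. ]
cartonS [431.4   5.4  62. ]
cartonS [565.9  13.1  62. ]
plate [ 471.  -281.2    6. ] [ 469.9 -269.1   -1.3]
plate [ 452.9 -385.1    6. ] [ 452.2 -379.8    2.4]
plate [ 638.8 -403.6    6. ] [ 639.7 -395.    -0. ]
jaw [ 540.1 -327.8   20. ]
jaw [ 643.6 -347.8   20. ]
jaw [ 534.3 -389.9   20. ]
jaw [ 637.1 -400.6   20. ]
jaw [ 589.  -370.1   20. ]
jaw [ 609.2 -370.4   20. ]
jaw [ 595.3 -325.3   20. ]
jaw [ 616.4 -324.4   20. ]
loupe [ 604.8 -237.1    0. ]
```

Run:
```python
from h import *
np.set_printoptions(suppress=True,precision=1)
p,q=pose();c=cam("wrist")
A=att(c);print((q.inv().as_matrix()@A),q.inv().apply(np.array(c["position"])-p))
```

```text
[[ 0.   0.9  0.3]
 [-0.  -0.3  0.9]
 [ 1.  -0.   0. ]] [ -85.2 -155.9   -0.4]
```

Mat centre is about (461,264) with yaw −0.04, so the bars present are 2, 3 and 5. Next I'll move above the gauge for a close look.

```bash
cat >> h.py <<'E'
def down(yaw):
    c,s=np.cos(yaw),np.sin(yaw)
    return R.from_matrix(np.array([[-c,0,s],[-s,0,-c],[0,-1,0]]))
def go(x,y,z,yaw):
    p,q=pose(); d=q.inv().apply(np.array([x,y,z])-p); t=(q.inv()*down(yaw)).as_rotvec()
    print("shift",np.round(d,1),"turn",np.round(t,3))
E
python3 -c "
from h import *
go(560,-340,250,-0.1)"
```

```text
shift [-459.   -32.2 -207.6] turn [0.    0.349 0.   ]
```

Emit:
arm_command(deltas=[1,-290,-32,-130,0,0.2,0,1,-290,-32,-130,0,0.2,0,1,-290,-32,-130,0,0.2,0,1,-290,-32,-130,0,0.2,0,1,-290,-32,-130,0,0.2,0,1,-290,-32,-130,0,0.2,0,1,-290,-32,-130,0,0.2,0,1,-290,-32,-130,0,0.2,0], force=40)

```text
clock: 0.97
eef_pos: [417.5, -454.4, 250.4]
ee_rot: [-0.054, 2.196, -2.195]
force: [0.5, -0.8, -1.0]
finger_gap: 0.996
```

```bash
python3 -c "
from h import *
go(560,-340,250,-0.1)"
```

```text
shift [-148.     0.6 -107.1] turn [ 0.     0.15  -0.001]
```

Emit:
arm_command(deltas=[1,-148,0,-107,0,0.15,0,1,-148,0,-107,0,0.15,0,1,-148,0,-107,0,0.15,0,1,-148,0,-107,0,0.15,0,1,-148,0,-107,0,0.15,0,1,-148,0,-107,0,0.15,0])

```text
clock: 1.47
eef_pos: [562.8, -337.0, 250.1]
ee_rot: [-0.105, -2.174, 2.171]
force: [-0.1, 0.0, 0.5]
finger_gap: 1.0
```

Run:
```python
from h import *
c=cam("wrist","w1.png");print(pose()[0],c["position"],c["attitude"])
import pickle;pickle.dump({k:c[k] for k in c},open("w1.pkl","wb"))
```

```text
[ 561.35745528 -338.52034565  250.14424871] [ 647.38091855 -344.68742133  406.05262745] [ 1.94765852 -2.14539884 -0.36025864]
```

View pics/w1.png

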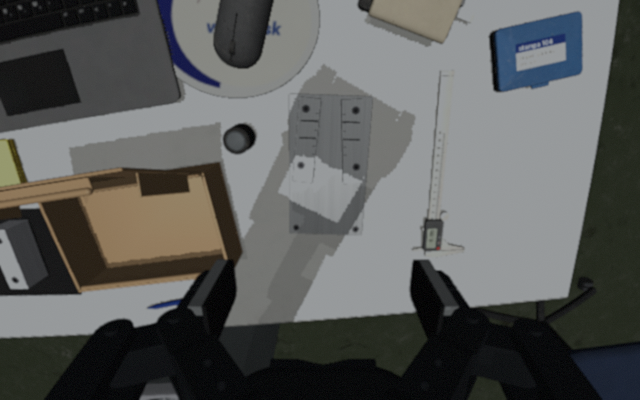

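Wrist view: gauge at about (290–372, 95–235), loupe at (239,138). I'll enlarge the gauge.

Run:
```python
import cv2,numpy as np
a=cv2.imread("pics/w1.png")[85:245,270:390]
a=cv2.createCLAHE(3,(2,2)).apply(cv2.cvtColor(a,cv2.COLOR_BGR2GRAY))
cv2.imwrite("pics/c3.png",cv2.resize(a,None,fx=3.75,fy=3.75,interpolation=2))
```

```text
(no output)
```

View pics/c3.png

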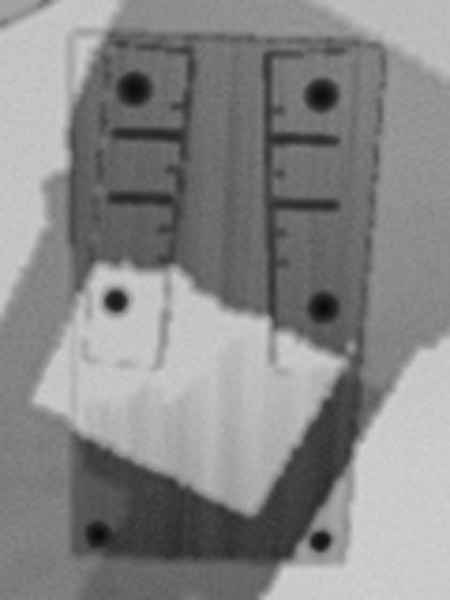

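The crop shows the slot: inner left edge from (190,45) to (158,365), inner right edge from (268,52) to (275,368). The mouth is at the bottom.

Run:
```python
from h import *
import pickle
np.set_printoptions(suppress=True,precision=1)
c=pickle.load(open("w1.pkl","rb"))
P=lambda u,v,z:onz(c,270+u/3.75,85+v/3.75,z)
for m in((190,45),(158,365),(268,52),(275,368)):print("in",P(*m,20))
e=(P(190,45,20)+P(268,52,20))/2;m=(P(158,365,20)+P(275,368,20))/2
d=e-m;print("end",e,"mouth",m,np.linalg.norm(d),np.arctan2(d[1],d[0]))
for k in((72,30),(383,42),(345,562),(72,555)):print("pl",P(*k,6))
for k in((110,132),(338,140),(110,198),(338,206)):print("line",P(*k,20))
for k in((135,88),(321,95),(116,300),(322,307)):print("jawscrew",P(*k,20))
for k in((98,534),(320,541)):print("ps",P(*k,6))
```

```text
in [ 642.2 -341.3   20. ]
in [ 537.9 -319.9   20. ]
in [ 637.7 -365.9   20. ]
in [ 533.  -360.1   20. ]
end [ 640.  -353.6   20. ] mouth [ 535.5 -340.    20. ] 105.39410826022734 -0.1294448520824908
pl [ 650.5 -303.1    6. ]
pl [ 637.  -404.6    6. ]
pl [ 449.5 -381.5    6. ]
pl [ 462.5 -278.3    6. ]
line [ 617.8 -312.8   20. ]
line [ 608.1 -386.4   20. ]
line [ 596.6 -310.2   20. ]
line [ 586.7 -385.2   20. ]
jawscrew [ 630.8 -322.4   20. ]
jawscrew [ 622.8 -381.8   20. ]
jawscrew [ 562.2 -308.1   20. ]
jawscrew [ 553.  -377.7   20. ]
ps [ 470.2 -289.3    6. ]
ps [ 459.2 -372.6    6. ]
```

Gauge mouth is at (535.5,−340) with yaw −0.13. I'll use the half-turned grasp so the wrist camera stays on the robot side, away from the lid, and travel to the mat.

```bash
cat >> h.py <<'E'
def go(x,y,z,yaw,dcap=310,acap=0.95,flip=True):
    """print capped shift/turn toward a world pose (yaw of the work, camera on the robot side)"""
    p,q=pose(); T=down(yaw+(np.pi if flip else 0)); D=np.array([x,y,z])-p
    t=(q.inv()*T).as_rotvec()
    if np.linalg.norm(t)>2.5 and t[1]>0: t=t*(1-2*np.pi/np.linalg.norm(t))
    k=max(1,np.linalg.norm(D)/dcap,np.linalg.norm(t)/acap)
    d=q.inv().apply(D)
    print("shift",np.round(d/k,1),"turn",np.round(t/k,3),"of",round(k,2))
E
python3 -c "
from h import *
go(440,240,220,-0.04)"
```

```text
shift [  52.5    9.1 -167.5] turn [-0.   -0.95 -0.  ] of 3.37
```

Emit:
arm_command(deltas=[1,55,5,-260,0,-0.95,0,1,55,5,-260,0,-0.95,0,1,55,5,-260,0,-0.95,0,1,55,5,-260,0,-0.95,0,1,55,5,-260,0,-0.95,0,1,55,5,-260,0,-0.95,0,1,55,5,-260,0,-0.95,0,1,55,5,-260,0,-0.95,0])

```text
clock: 2.18
eef_pos: [531.0, -72.0, 245.8]
ee_rot: [-0.785, 1.709, -1.708]
force: [0.2, -0.7, 0.2]
finger_gap: 0.997
```

```bash
python3 -c "
from h import *
go(440,240,220,-0.04)"
```

```text
shift [ -75.4   11.  -115.4] turn [-0.001 -0.95  -0.   ] of 2.36
```

Emit:
arm_command(deltas=[1,-150,20,-230,0,-0.95,0,1,-150,20,-230,0,-0.95,0,1,-150,20,-230,0,-0.95,0,1,-150,20,-230,0,-0.95,0,1,-150,20,-230,0,-0.95,0,1,-150,20,-230,0,-0.95,0,1,-150,20,-230,0,-0.95,0,1,-150,20,-230,0,-0.95,0])

```text
clock: 2.85
eef_pos: [452.4, 194.5, 225.7]
ee_rot: [-1.316, 1.022, -1.022]
force: [-0.5, -0.4, 0.3]
finger_gap: 1.002
```

```bash
python3 -c "
from h import *
go(440,240,220,-0.04)"
```

```text
shift [-35.    4.2  -0.5] turn [-0.002 -0.95  -0.   ] of 1.35
```

Emit:
arm_command(deltas=[1,-47,5,-1,0,-0.95,0,1,-47,5,-1,0,-0.95,0,1,-47,5,-1,0,-0.95,0,1,-47,5,-1,0,-0.95,0,1,-47,5,-1,0,-0.95,0,1,-47,5,-1,0,-0.95,0,1,-47,5,-1,0,-0.95,0,1,-47,5,-1,0,-0.95,0])

```text
clock: 3.52
eef_pos: [439.9, 238.8, 220.8]
ee_rot: [-1.55, 0.285, -0.286]
force: [0.6, 0.7, -1.1]
finger_gap: 0.996
```

Emit:
arm_command(deltas=[1,0,0,0,0,-0.33,0,1,0,0,0,0,-0.33,0,1,0,0,0,0,-0.33,0,1,0,0,0,0,-0.33,0])

```text
clock: 3.85
eef_pos: [440.1, 237.9, 220.9]
ee_rot: [-1.569, 0.023, -0.025]
force: [0.3, -0.5, -0.7]
finger_gap: 1.003
```

Run:
```python
from h import *
go(440,240,220,-0.04)
c=cam("wrist","w2.png");print(pose()[0],r.observe()["joints"])
import pickle;pickle.dump(dict(c),open("w2.pkl","wb"))
```

```text
shift [-0.2  0.9  2.1] turn [-0.002  0.01   0.001] of 1
[440.12458985 237.98956608 220.86230183] [ 4.44256735e-01 -2.73114777e-01  1.80370295e+00  7.53781303e-04
  1.60898543e+00 -1.09027702e+00]
```

View pics/w2.png

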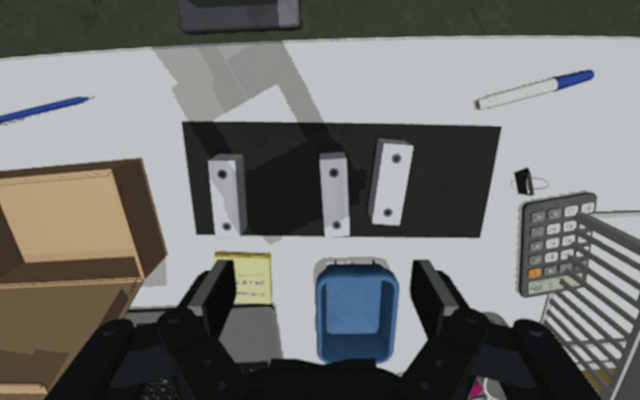

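The wrist view shows the bars by their screw holes: bar 5 (223,174)/(227,226), bar 3 (333,173)/(337,225), bar 2 (396,158)/(388,212). The bin rim is around (356,312) and the pad at (243,277).

Run:
```python
from h import *
import pickle
np.set_printoptions(suppress=True,precision=1)
c=pickle.load(open("w2.pkl","rb"))
for n,a,b in((5,(223,174),(227,226)),(3,(333,173),(337,225)),(2,(396,158),(388,212))):
    p,q=onz(c,*a,42),onz(c,*b,42);d=q-p;print(n,(p+q)/2,round(np.arctan2(d[1],d[0]),3),np.linalg.norm(d),dep(c,*a)[2])
print([onz(c,u,v,52)[:2] for u,v in((318,268),(397,268),(396,358),(318,360))])
print("pad",onz(c,243,277,15)); print("cartoncorner",onz(c,141,160,62),onz(c,166,252,62))
p,q,y=None,None,None
```

```text
5 [472.3 124.8  42. ] -0.062 63.73872983336303 41.534142263926356
3 [475.1 251.8  42. ] 0.054 63.55765725250806 42.511348721769195
2 [460.4 316.5  42. ] -0.101 64.0575094694366 42.94854086125531
[array([558.5, 229.3]), array([561.8, 325.1]), array([706. , 331.6]), array([705.4, 223.9])]
pad [592.8 124.9  15. ]
cartoncorner [417.4  48.6  62. ] [526.2  53.7  62. ]
```

```bash
python3 -c "
from h import *
go(460.4,316.5,90,-0.1)"
```

```text
shift [ 17.2 131.   79. ] turn [-0.002  0.064  0.001] of 1
```

Emit:
arm_command(deltas=[0.62,17,131,79,0,0.064,0,0.62,17,131,79,0,0.064,0,0.62,17,131,79,0,0.064,0,0.62,17,131,79,0,0.064,0,0.62,17,131,79,0,0.064,0,0.62,17,131,79,0,0.064,0,0.62,17,131,79,0,0.064,0])

```text
clock: 4.48
eef_pos: [460.6, 316.2, 91.3]
ee_rot: [-1.567, 0.078, -0.082]
force: [0.8, -0.8, 0.3]
finger_gap: 0.617
```

```bash
python3 -c "
from h import *
go(460.4,316.5,24,-0.1);c=cam('wrist','w3.png')"
```

```text
shift [-0.4 67.3  0.2] turn [-0.002 -0.002  0.002] of 1
```

View pics/w3.png

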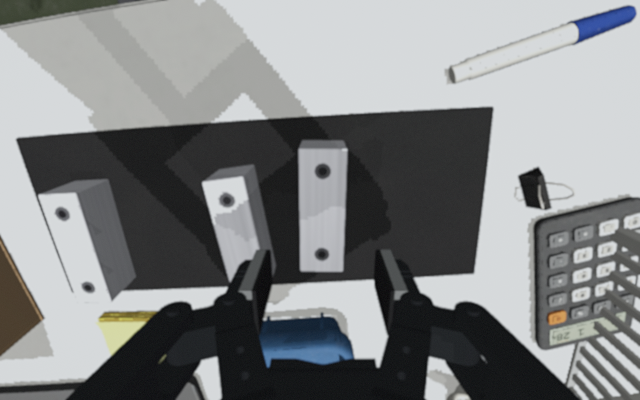

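Bar 2 sits centred at column 322, aligned between the fingers, and the left finger clears bar 3. Descend and grip.

Emit:
arm_command(deltas=[0.62,0,35,0,0,0,0,0.62,0,67,0,0,0,0,0.62,0,67,0,0,0,0,0.2,0,67,0,0,0,0,0.2,0,67,0,0,0,0,0.2,0,67,0,0,0,0,0.2,0,67,0,0,0,0,0.2,0,67,0,0,0,0], force=50)

```text
clock: 5.2
eef_pos: [463.4, 316.8, 30.5]
ee_rot: [-1.564, 0.073, -0.088]
force: [-4.7, -10.9, 26.4]
finger_gap: 0.205
```

Emit:
arm_command(deltas=[0.2,0,0,0,0,0,0,0.2,0,-40,0,0,0,0,0.2,0,-80,0,0,0,0,0.2,0,-120,0,0,0,0,0.2,0,-160,0,0,0,0,0.2,0,-200,0,0,0,0,0.2,0,-225,0,0,0,0,0.2,0,-225,0,0,0,0])

```text
clock: 5.87
eef_pos: [462.5, 316.4, 265.2]
ee_rot: [-1.558, 0.066, -0.095]
force: [1.1, 0.2, 0.6]
finger_gap: 0.2
```

```bash
cat >> h.py <<'E'
M=np.array([535.5,-340.]);GY=-0.13
def gpt(x,y=0): # gauge -> world xy
    return M+np.array([x*np.cos(GY)-y*np.sin(GY),x*np.sin(GY)+y*np.cos(GY)])
def gx(p): # world -> gauge
    d=np.array(p[:2])-M; return np.array([d[0]*np.cos(GY)+d[1]*np.sin(GY),-d[0]*np.sin(GY)+d[1]*np.cos(GY)])
E
python3 -c "
from h import *
print(gpt(-32))
go(*gpt(-32),245,GY)"
```

```text
[ 503.7700194  -335.85170744]
shift [  51.1    6.7 -305.7] turn [-0.006  0.013  0.008] of 2.11
```

Closing stopped at 0.20 (17 mm), narrower than any bar, and there was a 26 N upward force, so I need to look.

```bash
python3 -c "
from h import *
c=cam('wrist','w4.png');s=cam('side');print(r.observe()['force'])"
```

```text
[ 0.09447824 -0.07184946 -0.29630754]
```

View pics/w4.png

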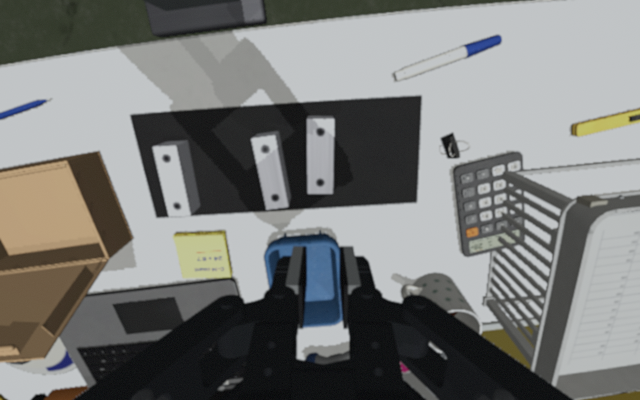

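Run:
```python
from h import *
np.set_printoptions(suppress=True,precision=1)
c=cam('wrist');z=c["z_map"]
print(onz(c,320,132,42),onz(c,320,183,42),dep(c,325,150),dep(c,360,150),c["position"])
p,q=pose();print(p);print(q.as_matrix())
K=np.array(c["intrinsics"])
def proj(w):
    v=att(c).T@(np.array(w)-c["position"]);s=v[:2]/v[2];s=s*(1+c["k1"]*(s@s));return K[:2,:2]@s+K[:2,2]
print(proj(p),proj([460.4,316.5,42]),proj(p+q.apply([0,8,0])))
for u,v in((300,270),(345,270),(300,290),(295,250),(348,250)):print(u,v,dep(c,u,v), q.inv().apply(dep(c,u,v)-p))
```

```text
[426.5 318.7  42. ] [489.5 312.   42. ] [448.5 322.5  42.6] [460.8 368.9   4.1] [376.5 324.1 413.8]
[461.3 315.7 257.1]
[[ 1.   0.   0.1]
 [-0.1  0.   1. ]
 [ 0.  -1.   0. ]]
[321.2 245.6] [321.1 160. ] [321.2 239.2]
300 270 [450.2 307.4 297.9] [ -9.8 -41.   -9.1]
345 270 [451.4 326.9 299.3] [-10.6 -42.3  10.4]
300 290 [452.9 307.7 308.4] [ -7.  -51.4  -8.5]
295 250 [450.  303.9 280. ] [ -9.9 -23.1 -12.7]
348 250 [452.7 329.8 280.1] [ -9.8 -23.   13.2]
```

The bar is still at (458,315) and the first grip failed. I'll repeat it stepwise, reading the force at each stage.

```bash
python3 -c "
from h import *
go(458,315.5,60,-0.105)"
```

```text
shift [ -5.4 197.   -1.9] turn [-0.007  0.002  0.011] of 1
```

Emit:
arm_command(deltas=[0.62,0,0,0,0,0,0,0.62,-5,100,-2,0,0,0,0.62,-5,197,-2,0,0,0,0.62,-5,197,-2,0,0,0,0.62,-5,197,-2,0,0,0.01,0.62,-5,197,-2,0,0,0.01,0.62,-5,197,-2,0,0,0.01])

```text
clock: 6.6
eef_pos: [455.1, 313.3, 52.7]
ee_rot: [-1.568, 0.087, -0.075]
force: [-0.1, -0.3, -0.2]
finger_gap: 0.619
```

Emit:
arm_command(deltas=[0.62,0,30,0,0,0,0,0.62,0,30,0,0,0,0,0.62,0,30,0,0,0,0])

```text
clock: 6.85
eef_pos: [454.6, 313.1, 23.3]
ee_rot: [-1.569, 0.088, -0.074]
force: [0.4, -0.1, 1.0]
finger_gap: 0.619
```

Emit:
arm_command(deltas=[0,0,0,0,0,0,0,0,0,0,0,0,0,0,0,0,0,0,0,0,0])

```text
clock: 7.1
eef_pos: [455.8, 314.1, 26.5]
ee_rot: [-1.567, 0.085, -0.076]
force: [-2.4, 1.8, 9.3]
finger_gap: 0.351
```

Emit:
arm_command(deltas=[0.6,0,0,0,0,0,0,0.6,0,-8,0,0,0,0,0.6,0,-8,0,0,0,0,0.6,0,-8,0,0,0,0])

```text
clock: 7.43
eef_pos: [456.4, 314.4, 35.8]
ee_rot: [-1.566, 0.084, -0.077]
force: [0.2, 0.4, -0.9]
finger_gap: 0.596
```

Emit:
arm_command(deltas=[0,0,0,0,0,0,0,0,0,0,0,0,0,0,0,0,0,0,0,0,0])

```text
clock: 7.68
eef_pos: [456.3, 314.4, 35.7]
ee_rot: [-1.566, 0.084, -0.077]
force: [-0.4, 0.1, 0.2]
finger_gap: 0.182
```

Emit:
arm_command(deltas=[0,0,0,0,0,0,0,0,0,0,0,0,0,0,0,0,0,0,0,0,0])

```text
clock: 7.93
eef_pos: [456.3, 314.3, 35.5]
ee_rot: [-1.566, 0.085, -0.077]
force: [-0.3, 1.1, 0.6]
finger_gap: 0.003
```

```bash
python3 -c "
from h import *
c=cam('wrist','w5.png');s=cam('scene')
a=cv2.resize(s['img'][190:300,200:360],(640,440),interpolation=2)
cv2.imwrite('pics/c5.png',np.vstack([cv2.resize(c['img'],(480,300)),cv2.resize(a,(480,300))]))"
```

```text
(no output)
```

View pics/c5.png

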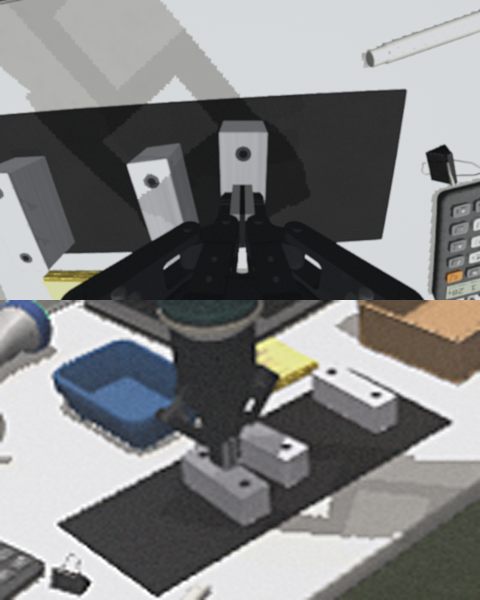

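The shut fingers sit on top of the bar, so the fingertips are higher than the stated 8 mm ahead of the TCP. I'll raise and measure the real tip offset with the depth maps.

Emit:
arm_command(deltas=[0,0,-40,0,0,0,0,0,0,-80,0,0,0,0,0,0,-120,0,0,0,0,0,0,-120,0,0,0,0,0,0,-120,0,0,0,0])

```text
clock: 8.45
eef_pos: [457.7, 314.4, 158.3]
ee_rot: [-1.564, 0.082, -0.08]
force: [-0.0, 0.7, -0.8]
finger_gap: 0.0
```

```bash
cat >> h.py <<'E'
def cloud(c,z0=1):
    K=np.array(c["intrinsics"]);Z=c["z_map"];v,u=np.nonzero(Z>z0)
    pts=np.stack([u,v],1).astype(np.float64)[:,None]
    n=cv2.undistortPoints(pts,K,np.array([c["k1"],0,0,0,0.]))[:,0]
    P=np.c_[n,np.ones(len(n))]*Z[v,u][:,None]
    return P@att(c).T+np.array(c["position"]),u,v
E
cat > tip.py <<'E'
from h import *
np.set_printoptions(suppress=True,precision=1)
for n in("scene","side","wrist"):
    c=cam(n);p,q=pose();P,u,v=cloud(c);L=q.inv().apply(P-p)
    m=(abs(L[:,0])<20)&(abs(L[:,2])<50)&(L[:,1]<45)&(L[:,1]>-90)
    L=L[m]; print(n,p,m.sum())
    if len(L):
        h=np.histogram(L[:,1],bins=np.arange(-90,50,6));print(dict(zip(h[1].astype(int),h[0])))
        k=L[:,1]>np.percentile(L[:,1],90);print(np.sort(L[:,1])[-8:],np.median(L[k],0))
E
python3 tip.py
```

```text
scene [457.  314.  156.2] 382
{np.int64(-90): np.int64(54), np.int64(-84): np.int64(55), np.int64(-78): np.int64(42), np.int64(-72): np.int64(60), np.int64(-66): np.int64(44), np.int64(-60): np.int64(20), np.int64(-54): np.int64(16), np.int64(-48): np.int64(17), np.int64(-42): np.int64(19), np.int64(-36): np.int64(22), np.int64(-30): np.int64(18), np.int64(-24): np.int64(11), np.int64(-18): np.int64(4), np.int64(-12): np.int64(0), np.int64(-6): np.int64(0), np.int64(0): np.int64(0), np.int64(6): np.int64(0), np.int64(12): np.int64(0), np.int64(18): np.int64(0), np.int64(24): np.int64(0), np.int64(30): np.int64(0), np.int64(36): np.int64(0), np.int64(42): np.int64(0)}
[-21.2 -21.1 -19.5 -19.1 -17.2 -17.2 -16.3 -13.3] [ -7.5 -25.8   6.4]
side [456.6 313.8 155. ] 158
{np.int64(-90): np.int64(14), np.int64(-84): np.int64(18), np.int64(-78): np.int64(12), np.int64(-72): np.int64(17), np.int64(-66): np.int64(14), np.int64(-60): np.int64(9), np.int64(-54): np.int64(11), np.int64(-48): np.int64(10), np.int64(-42): np.int64(13), np.int64(-36): np.int64(11), np.int64(-30): np.int64(12), np.int
[... 454 characters left out ...]
np.int64(-84): np.int64(3623), np.int64(-78): np.int64(2993), np.int64(-72): np.int64(4476), np.int64(-66): np.int64(2104), np.int64(-60): np.int64(828), np.int64(-54): np.int64(656), np.int64(-48): np.int64(428), np.int64(-42): np.int64(456), np.int64(-36): np.int64(378), np.int64(-30): np.int64(338), np.int64(-24): np.int64(226), np.int64(-18): np.int64(5), np.int64(-12): np.int64(0), np.int64(-6): np.int64(0), np.int64(0): np.int64(0), np.int64(6): np.int64(0), np.int64(12): np.int64(0), np.int64(18): np.int64(0), np.int64(24): np.int64(0), np.int64(30): np.int64(0), np.int64(36): np.int64(0), np.int64(42): np.int64(0)}
[-18.2 -18.1 -18.1 -18.  -17.8 -17.8 -17.7 -17.4] [ -9.4 -38.1   0.9]
```

All three cameras show the true fingertips about 17 mm behind the reported TCP when shut, which contradicts the stated 8 mm ahead. I'll correct for that by going about 27 mm deeper, with TCP z near −4 for grasping on the mat.

```bash
python3 -c "
from h import *
go(458,315.5,40,-0.1)"
```

```text
shift [  2.1 114.3   1.8] turn [-0.002 -0.003 -0.006] of 1
```

Emit:
arm_command(deltas=[0.62,0,0,0,0,0,0,0.62,2,60,2,0,0,0,0.62,2,114,2,0,0,0,0.62,2,114,2,0,0,0,0.62,2,114,2,0,0,0,0.62,2,114,2,0,0,0])

```text
clock: 9.1
eef_pos: [457.0, 315.2, 39.1]
ee_rot: [-1.569, 0.088, -0.073]
force: [1.0, 0.9, 1.1]
finger_gap: 0.619
```

Emit:
arm_command(deltas=[0.62,0,30,0,0,0,0,0.62,0,43,0,0,0,0,0.62,0,43,0,0,0,0,0.62,0,43,0,0,0,0])

```text
clock: 9.43
eef_pos: [457.0, 315.4, -2.6]
ee_rot: [-1.569, 0.088, -0.074]
force: [0.2, -0.2, 0.7]
finger_gap: 0.619
```

Emit:
arm_command(deltas=[0,0,0,0,0,0,0,0,0,0,0,0,0,0,0,0,0,0,0,0,0,0,0,0,0,0,0,0], force=50)

```text
clock: 9.77
eef_pos: [458.1, 316.1, -0.2]
ee_rot: [-1.567, 0.086, -0.076]
force: [-0.7, -0.1, 7.8]
finger_gap: 0.379
```

Emit:
arm_command(deltas=[0,0,-10,0,0,0,0,0,0,-50,0,0,0,0,0,0,-90,0,0,0,0,0,0,-130,0,0,0,0,0,0,-170,0,0,0,0,0,0,-210,0,0,0,0,0,0,-225,0,0,0,0])

```text
clock: 10.35
eef_pos: [460.3, 316.0, 232.7]
ee_rot: [-1.563, 0.081, -0.081]
force: [-0.2, 0.8, -1.8]
finger_gap: 0.377
```

```bash
python3 -c "
from h import *
s=r.observe();print(s['finger_gap'],s['force'])
go(*gpt(-32),225,GY)"
```

```text
0.37745226779455776 [-0.15533028  0.82207604 -1.76883601]
shift [  52.3    1.7 -305.5] turn [-0.003  0.013 -0.   ] of 2.11
```

Emit:
arm_command(deltas=[0,52,2,-305,0,0,0,0,52,2,-305,0,0,0,0,52,2,-305,0,0,0,0,52,2,-305,0,0,0,0,52,2,-305,0,0,0,0,52,2,-305,0,0,0,0,52,2,-305,0,0,0,0,52,2,-305,0,0,0])

```text
clock: 11.02
eef_pos: [480.1, 3.4, 229.6]
ee_rot: [-1.564, 0.082, -0.083]
force: [0.2, 0.6, -3.5]
finger_gap: 0.375
```

```bash
python3 -c "
from h import *
go(*gpt(-32),225,GY,400)"
```

```text
shift [  59.1    2.8 -335. ] turn [-0.005  0.025  0.001] of 1
```

Emit:
arm_command(deltas=[0,59,2,-335,0,0.025,0,0,59,2,-335,0,0.025,0,0,59,2,-335,0,0.025,0,0,59,2,-335,0,0.025,0,0,59,2,-335,0,0.025,0,0,59,2,-335,0,0.025,0,0,59,2,-335,0,0.025,0,0,59,2,-335,0,0.025,0])

```text
clock: 11.68
eef_pos: [502.3, -327.4, 226.6]
ee_rot: [-1.563, 0.101, -0.103]
force: [0.8, 0.5, -3.0]
finger_gap: 0.378
```

```bash
python3 -c "
from h import *
go(*gpt(-32),60,GY,400)"
```

```text
shift [  2.3 166.5  -9.1] turn [-0.005 -0.     0.001] of 1
```

Emit:
arm_command(deltas=[0,2,40,-9,0,0,0,0,2,80,-9,0,0,0,0,2,120,-9,0,0,0,0,2,160,-9,0,0,0,0,2,166,-9,0,0,0,0,2,166,-9,0,0,0,0,2,166,-9,0,0,0])

```text
clock: 12.27
eef_pos: [504.1, -336.2, 62.9]
ee_rot: [-1.564, 0.1, -0.104]
force: [-0.1, -0.4, -3.3]
finger_gap: 0.373
```

```bash
python3 -c "
from h import *
print(gx(pose()[0]),r.observe()['force']);go(*gpt(-32),3,GY,400)
c=cam('wrist','w6.png')"
```

```text
[-31.60596621  -0.251453  ] [-0.13489939 -0.39951221 -3.26726223]
shift [-0.5 59.9 -0. ] turn [-0.004 -0.     0.002] of 1
```

View pics/w6.png

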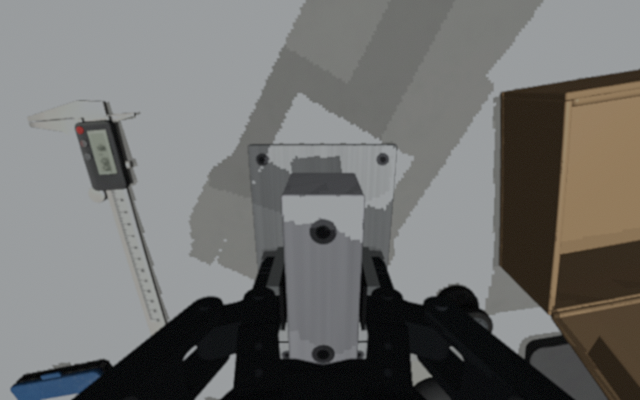

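The bar (centre column 322) lines up with the plate (columns 250–397, centre 323). I'll lower it onto the apron.

Emit:
arm_command(deltas=[0,0,35,0,0,0,0,0,0,59,0,0,0,0,0,0,60,0,0,0,0,0,0,60,0,0,0,0])

```text
clock: 12.65
eef_pos: [505.4, -336.6, 5.6]
ee_rot: [-1.566, 0.098, -0.106]
force: [0.5, -0.0, -2.8]
finger_gap: 0.376
```

Emit:
arm_command(deltas=[0,0,2,0,0,0,0,0,0,2,0,0,0,0])

```text
clock: 12.82
eef_pos: [506.6, -337.4, 6.4]
ee_rot: [-1.567, 0.096, -0.108]
force: [-1.0, -0.1, -3.7]
finger_gap: 0.375
```

Emit:
arm_command(deltas=[0,-2,5,0,0,0,0,0,-2,5,0,0,0,0,0,-2,5,0,0,0,0])

```text
clock: 13.07
eef_pos: [505.0, -337.5, 2.4]
ee_rot: [-1.568, 0.095, -0.109]
force: [0.6, -1.5, 2.0]
finger_gap: 0.376
```

Contact reached. Release, rise and go behind the bar.

Emit:
arm_command(deltas=[0.65,0,0,0,0,0,0,0.65,0,0,0,0,0,0,0.65,0,0,0,0,0,0,0.65,0,-35,0,0,0,0,0.65,0,-70,0,0,0,0,0,-40,-75,0,0,0,0,0,-85,-75,0,0,0,0,0,-85,-75,0,0,0,0])

```text
clock: 13.73
eef_pos: [415.9, -325.5, 76.7]
ee_rot: [-1.568, 0.096, -0.109]
force: [-0.6, 0.5, -0.0]
finger_gap: 0.23
```

```bash
python3 -c "
from h import *
print(gx(pose()[0]))
go(*gpt(-118),-2,GY,400)"
```

```text
[-120.44695288   -1.14493191]
shift [ 1.8 78.7  1.1] turn [-0.    -0.001  0.008] of 1
```

Emit:
arm_command(deltas=[0,0,20,0,0,0,0,0,2,40,1,0,0,0,0,2,78,1,0,0,0,0,2,78,1,0,0,0,0,2,78,1,0,0,0])

```text
clock: 14.15
eef_pos: [417.8, -324.1, -2.2]
ee_rot: [-1.566, 0.099, -0.107]
force: [0.0, 0.1, 1.4]
finger_gap: -0.005
```

Emit:
arm_command(deltas=[0,10,0,0,0,0,0,0,20,0,0,0,0,0,0,30,0,0,0,0,0,0,40,0,0,0,0,0])

```text
clock: 14.48
eef_pos: [459.2, -329.8, -0.7]
ee_rot: [-1.567, 0.097, -0.107]
force: [-3.0, -0.0, 1.8]
finger_gap: 0.001
```

```bash
python3 -c "
from h import *
print(gx(pose()[0]),r.observe()['force'])
"
```

```text
[-76.97823005   0.19516009] [-2.97059931 -0.01597843  1.80243952]
```

Emit:
arm_command(deltas=[0,5,1,0,0,0,0,0,9,2,0,0,0,0,0,9,2,0,0,0,0])

```text
clock: 14.73
eef_pos: [469.0, -331.0, -2.7]
ee_rot: [-1.567, 0.097, -0.107]
force: [0.1, 0.4, -0.0]
finger_gap: -0.002
```

Emit:
arm_command(deltas=[0,3,1,0,0,0,0,0,5,1,0,0,0,0,0,5,1,0,0,0,0])

```text
clock: 14.98
eef_pos: [474.1, -331.6, -3.9]
ee_rot: [-1.567, 0.097, -0.107]
force: [0.2, -0.7, -0.1]
finger_gap: -0.004
```

```bash
python3 -c "
from h import *
print(gx(pose()[0]),r.observe()['force'])
"
```

```text
[-61.97283232   0.35130584] [ 0.15875678 -0.67193934 -0.1108497 ]
```

Emit:
arm_command(deltas=[0,2,0,0,0,0,0,0,4,0,0,0,0,0,0,4,0,0,0,0,0])

```text
clock: 15.23
eef_pos: [477.9, -332.2, -3.8]
ee_rot: [-1.567, 0.098, -0.107]
force: [-3.7, 1.1, 0.7]
finger_gap: -0.001
```

Emit:
arm_command(deltas=[0,2,0,0,0,0,0,0,4,0,0,0,0,0,0,4,0,0,0,0,0])

```text
clock: 15.48
eef_pos: [480.2, -332.5, -3.9]
ee_rot: [-1.566, 0.101, -0.103]
force: [-20.9, 4.5, 12.8]
finger_gap: -0.002
```

```bash
python3 -c "
from h import *
print(gx(pose()[0]),r.observe()['force'])
"
```

```text
[-55.83924909   0.25774642] [-20.86155344   4.54552938  12.75935332]
```

Wedged: leading end at about 50 mm (−55.8+11+95), short of the 58 mm line, so bar 2 is too wide. I'll ease to about 10 N, hold briefly, then rise and regrip.

Emit:
arm_command(deltas=[0,-0.5,0,0,0,0,0,0,-0.5,0,0,0,0,0,0,-0.5,0,0,0,0,0,0,-0.5,0,0,0,0,0])

```text
clock: 15.82
eef_pos: [479.9, -332.5, -3.8]
ee_rot: [-1.566, 0.101, -0.104]
force: [-0.3, -0.5, 0.9]
finger_gap: -0.001
```

Run:
```python
from h import *
np.set_printoptions(suppress=True,precision=1)
print(gx(pose()[0]),r.observe()['force'])
# bar top from the side camera depth: points 38..50 high in the gauge area
c=cam("side","s2.png");P,u,v=cloud(c)
g=np.array([gx(p) for p in P[(P[:,2]>30)&(P[:,2]<47)&(abs(P[:,1]+340)<60)&(abs(P[:,0]-540)<120)]])
g=g[abs(g[:,1])<20];print(len(g),np.percentile(g[:,0],[1,50,99]),np.percentile(g[:,1],[2,50,98]))
go(*gpt(-3),75,GY,400)
```

```text
[-56.1   0.2] [-0.3 -0.5  0.9]
611 [-61.2   0.5  51.7] [-18.9 -11.8  14.5]
shift [ 53.2 -78.7  -0.1] turn [-0. -0.  0.] of 1
```

Side-camera depth also puts the leading end near 51 mm. I'll press again and hold for a full 0.3 s to be safe.

Emit:
arm_command(deltas=[0,1,0,0,0,0,0,0,1.5,0,0,0,0,0,0,1.5,0,0,0,0,0,0,1.5,0,0,0,0,0,0,1.5,0,0,0,0,0])

```text
clock: 16.28
eef_pos: [480.1, -332.4, -3.8]
ee_rot: [-1.565, 0.103, -0.101]
force: [-16.0, 3.9, 9.3]
finger_gap: 0.001
```

Run:
```python
from h import *
print(gx(pose()[0]),r.observe()['force'])
```

```text
[-55.95625335   0.33060142] [-16.04902078   3.89170759   9.33257825]
```

Emit:
arm_command(deltas=[0,-8,0,0,0,0,0,0,-8,-30,0,0,0,0,0.6,-8,-70,0,0,0,0,0.65,20,-72,0,0,0,0,0.65,42,-72,0,0,0,0,0.65,42,-72,0,0,0,0,0.65,42,-72,0,0,0,0])

```text
clock: 16.87
eef_pos: [522.2, -337.9, 67.7]
ee_rot: [-1.565, 0.103, -0.1]
force: [-1.4, -0.1, -0.6]
finger_gap: 0.647
```

Run:
```python
from h import *
print(gx(pose()[0]),r.observe()['force']);go(*gpt(-14),0,GY,400)
```

```text
[-13.50127899   0.35775883] [-1.4114108  -0.06823281 -0.58858646]
shift [-0.4 67.7 -0.6] turn [-0.003  0.001 -0.002] of 1
```

Emit:
arm_command(deltas=[0.65,-1,35,0,0,0,0,0.65,-1,68,0,0,0,0,0.65,-1,68,0,0,0,0,0,-1,68,0,0,0,0,0,-1,68,0,0,0,0,0,-1,68,0,0,0,0,0,-1,68,0,0,0,0,0,-1,68,0,0,0,0], force=60)

```text
clock: 17.53
eef_pos: [521.1, -338.1, 1.5]
ee_rot: [-1.566, 0.103, -0.101]
force: [-6.6, -0.9, 3.1]
finger_gap: 0.375
```

Emit:
arm_command(deltas=[0,-5,0,0,0,0,0,0,-15,-1,0,0,0,0,0,-20,-20,0,0,0,0,0,-20,-60,0,0,0,0,0,-20,-100,0,0,0,0,0,-20,-140,0,0,0,0,0,-20,-180,0,0,0,0,0,-20,-225,0,0,0,0])

```text
clock: 18.2
eef_pos: [500.3, -335.5, 225.6]
ee_rot: [-1.567, 0.102, -0.101]
force: [-0.0, -0.7, -3.2]
finger_gap: 0.377
```

Run:
```python
from h import *
s=r.observe();print(s["force"],s["finger_gap"],s["moment"]);go(613,280,225,0,330)
```

```text
[-0.0206961  -0.73018719 -3.21837589] 0.37664491609983347 [-0.06165242  0.03025159 -0.048421  ]
shift [ 17.    0.9 329.6] turn [-0.001 -0.068 -0.   ] of 1.9
```

Emit:
arm_command(deltas=[0,-42,0,327,0,0,0,0,-42,0,327,0,0,0,0,-42,0,327,0,0,0,0,-42,0,327,0,0,0,0,-42,0,327,0,0,0,0,-42,0,327,0,0,0,0,-42,0,327,0,0,0,0,-42,0,327,0,0,0])

```text
clock: 18.87
eef_pos: [499.6, -3.9, 226.8]
ee_rot: [-1.566, 0.101, -0.102]
force: [0.6, 0.2, -2.7]
finger_gap: 0.379
```

Run:
```python
from h import *
go(613,280,225,0,330)
```

```text
shift [ 75.8   2.4 296.2] turn [-0.002 -0.13   0.   ] of 1
```

Emit:
arm_command(deltas=[0,76,2,296,0,-0.13,0,0,76,2,296,0,-0.13,0,0,76,2,296,0,-0.13,0,0,76,2,296,0,-0.13,0,0,76,2,296,0,-0.13,0,0,76,2,296,0,-0.13,0,0,76,2,296,0,-0.13,0,0,76,2,296,0,-0.13,0])

```text
clock: 19.53
eef_pos: [613.3, 283.6, 225.0]
ee_rot: [-1.568, -0.002, 0.002]
force: [-0.6, -0.7, -3.2]
finger_gap: 0.375
```

Run:
```python
from h import *
c=cam("wrist","w7.png")
np.set_printoptions(suppress=True,precision=1)
P,u,v=cloud(c);m=(P[:,2]>46)&(P[:,2]<58)&(P[:,0]>520)&(P[:,0]<740)&(P[:,1]>200)&(P[:,1]<360)
print(P[m].min(0),P[m].max(0),np.percentile(P[m],[2,98],axis=0))
s=cam("scene");P,u,v=cloud(s);m=(P[:,2]>40)&(P[:,2]<58)&(P[:,0]>540)&(P[:,0]<740)&(P[:,1]>200)&(P[:,1]<360)
print(np.percentile(P[m],[1,99],axis=0))
go(613,280,60,0,330)
```

```text
[570.5 221.7  46. ] [707.8 330.2  54.4] [[571.5 223.1  46.9]
 [700.1 328.7  53.2]]
[[566.  224.4  40.2]
 [712.7 331.8  54.2]]
shift [  0.2 164.8  -2.2] turn [-0.  0. -0.] of 1
```

Emit:
arm_command(deltas=[0,7,40,-5,0,0,0,0,7,80,-5,0,0,0,0,7,120,-5,0,0,0,0,7,160,-5,0,0,0,0,7,185,-5,0,0,0,0,7,185,-5,0,0,0,0,7,185,-5,0,0,0])

```text
clock: 20.22
eef_pos: [619.2, 276.2, 40.0]
ee_rot: [-1.57, -0.001, 0.003]
force: [0.2, 0.2, -2.4]
finger_gap: 0.376
```

Emit:
arm_command(deltas=[0.55,0,0,0,0,0,0,0.55,0,0,0,0,0,0,0.55,0,0,0,0,0,0,0.55,0,-40,0,0,0,0,0.62,0,-80,0,0,0,0,0.62,0,-120,0,0,0,0,0.62,0,-150,0,0,0,0])

```text
clock: 20.8
eef_pos: [620.0, 276.2, 195.7]
ee_rot: [-1.568, -0.004, -0.0]
force: [0.6, 1.4, 0.1]
finger_gap: 0.622
```

Run:
```python
from h import *
c=cam("wrist","w8.png")
np.set_printoptions(suppress=True,precision=1)
P,u,v=cloud(c)
m=(P[:,2]>8)&(P[:,2]<60)&(abs(P[:,0]-637)<50)&(abs(P[:,1]-277)<32)
print(m.sum(),np.percentile(P[m],[3,50,97],axis=0))
m=(P[:,2]>36)&(P[:,2]<47)&(abs(P[:,0]-475)<62)&(abs(P[:,1]-252)<35)
print("bar3",m.sum(),np.percentile(P[m],[3,50,97],axis=0))
go(475,251.8,60,0.03,330)
```

```text
2713 [[595.3 264.5  26.2]
 [635.2 280.9  41.1]
 [683.6 297.7  42.4]]
bar3 2453 [[460.7 238.4  40.4]
 [489.3 252.2  42. ]
 [520.2 266.1  43.5]]
shift [-147.7  140.4  -25.4] turn [-0. -0.  0.] of 1
```

Bar 2 rests in the bin (top at z≈41, centred near (636,281)). Next is bar 3.

Emit:
arm_command(deltas=[0.62,-148,75,-25,0,0,0,0.62,-148,75,-25,0,0,0,0.62,-148,75,-25,0,0,0,0.62,-148,75,-25,0,0,0,0.62,-148,75,-25,0,0,0,0.62,-148,75,-25,0,0,0])

```text
clock: 21.35
eef_pos: [473.1, 251.7, 126.1]
ee_rot: [-1.565, -0.011, -0.005]
force: [0.4, 1.0, 1.4]
finger_gap: 0.626
```

```bash
cat > bar.py <<'E'
from h import *
import sys
np.set_printoptions(suppress=True,precision=1)
x,y,z,cx,cy,zt=map(float,sys.argv[1:7])
c=cam("wrist");P,u,v=cloud(c)
m=(P[:,2]>zt-4)&(P[:,2]<zt+4)&(abs(P[:,0]-cx)<65)&(abs(P[:,1]-cy)<30)
(a,b),(w,h),t=cv2.minAreaRect(P[m][:,:2].astype(np.float32))
if w<h: t-=90
t=np.deg2rad((t+90)%180-90);print(m.sum(),"centre",a,b,"size",w,h,"yaw",t)
E
python3 bar.py 0 0 0 475 252 42;python3 -c "
from h import *
go(475,252,40,0.03)"
```

```text
3935 centre 474.7934265136719 251.43019104003906 size 95.48973846435547 29.889062881469727 yaw 0.03474274029560327
shift [-0.5 87.  -0.6] turn [-0.007 -0.027  0.012] of 1
```

Emit:
arm_command(deltas=[0.62,0,40,0,0,-0.03,0.01,0.62,0,87,-1,0,-0.03,0.01,0.62,0,127,-1,0,-0.03,0.01,0.62,0,129,-1,0,-0.03,0.01,0.62,0,129,-1,0,-0.03,0.01])

```text
clock: 21.82
eef_pos: [476.0, 251.6, -3.1]
ee_rot: [-1.566, -0.025, 0.027]
force: [0.2, -0.0, 0.7]
finger_gap: 0.621
```

Emit:
arm_command(deltas=[0,0,0,0,0,0,0,0,0,0,0,0,0,0,0,0,0,0,0,0,0,0,0,0,0,0,0,0,0,0,0,0,0,0,0])

```text
clock: 22.23
eef_pos: [478.0, 252.4, 0.2]
ee_rot: [-1.564, -0.028, 0.023]
force: [2.9, 0.3, 7.1]
finger_gap: 0.34
```

Emit:
arm_command(deltas=[0,0,-10,0,0,0,0,0,0,-50,0,0,0,0,0,0,-90,0,0,0,0,0,0,-130,0,0,0,0,0,0,-170,0,0,0,0,0,0,-210,0,0,0,0,0,0,-225,0,0,0,0])

```text
clock: 22.82
eef_pos: [478.0, 251.2, 233.6]
ee_rot: [-1.56, -0.035, 0.017]
force: [-0.1, 0.1, -1.6]
finger_gap: 0.337
```

```bash
python3 -c "
from h import *
s=r.observe();print(s['finger_gap'],s['force'])
go(*gpt(-32),225,GY)"
```

```text
0.3371230939845004 [-0.12987414  0.14444727 -1.58869735]
shift [   3.4    1.4 -310. ] turn [-0.006  0.086  0.006] of 1.9
```

Emit:
arm_command(deltas=[0,3,2,-315,0,0.08,0,0,3,2,-315,0,0.08,0,0,3,2,-315,0,0.08,0,0,3,2,-315,0,0.08,0,0,3,2,-315,0,0.08,0,0,3,2,-315,0,0.08,0,0,3,2,-315,0,0.08,0,0,3,2,-315,0,0.08,0])

```text
clock: 23.48
eef_pos: [490.8, -67.0, 229.9]
ee_rot: [-1.56, 0.029, -0.048]
force: [0.5, 0.3, -2.8]
finger_gap: 0.336
```

```bash
python3 -c "
from h import *
go(*gpt(-32),225,GY,400)"
```

```text
shift [  26.1    2.5 -268. ] turn [-0.011  0.081  0.012] of 1
```

Emit:
arm_command(deltas=[0,26,2,-268,-0.01,0.08,0.01,0,26,2,-268,-0.01,0.08,0.01,0,26,2,-268,-0.01,0.08,0.01,0,26,2,-268,-0.01,0.08,0.01,0,26,2,-268,-0.01,0.08,0.01,0,26,2,-268,-0.01,0.08,0.01,0,26,2,-268,-0.01,0.08,0.01,0,26,2,-268,-0.01,0.08,0.01])

```text
clock: 24.15
eef_pos: [503.0, -339.8, 225.9]
ee_rot: [-1.568, 0.103, -0.105]
force: [0.1, -0.5, -2.1]
finger_gap: 0.34
```

```bash
python3 -c "
from h import *
go(*gpt(-32),8,GY,400)"
```

```text
shift [ -0.  217.9   4. ] turn [-0.    -0.002  0.001] of 1
```

Emit:
arm_command(deltas=[0,0,40,4,0,0,0,0,0,80,4,0,0,0,0,0,120,4,0,0,0,0,0,160,4,0,0,0,0,0,200,4,0,0,0,0,0,216,4,0,0,0,0,0,216,4,0,0,0,0,0,216,4,0,0,0])

```text
clock: 24.82
eef_pos: [504.0, -335.6, 10.8]
ee_rot: [-1.568, 0.103, -0.105]
force: [-0.6, -0.2, -1.8]
finger_gap: 0.337
```

```bash
python3 -c "
from h import *
print(gx(pose()[0]));go(*gpt(-32),0.5,GY,400)"
```

```text
[-31.78335882   0.23515209]
shift [-0.2 10.3 -0.2] turn [-0.    -0.002  0.001] of 1
```

Emit:
arm_command(deltas=[0,0,5,0,0,0,0,0,0,9,0,0,0,0,0,0,9,0,0,0,0,0,0,9,0,0,0,0])

```text
clock: 25.15
eef_pos: [504.3, -335.8, 2.7]
ee_rot: [-1.569, 0.102, -0.105]
force: [-0.5, 0.0, -2.5]
finger_gap: 0.34
```

Underside is about 1 mm from touching. Touch, release, rise, go behind.

Emit:
arm_command(deltas=[0,0,2,0,0,0,0,0,0,2,0,0,0,0,0.62,0,2,0,0,0,0,0.62,0,2,0,0,0,0,0.62,0,0,0,0,0,0,0.62,0,-35,0,0,0,0,0.62,0,-75,0,0,0,0,0,-30,-75,0,0,0,0])

```text
clock: 25.82
eef_pos: [479.1, -333.9, 85.7]
ee_rot: [-1.574, 0.094, -0.112]
force: [0.7, -1.2, 1.6]
finger_gap: 0.496
```

```bash
python3 -c "
from h import *
print(gx(pose()[0]));go(*gpt(-110),-3,GY,400)"
```

```text
[-56.71573766  -1.29586251]
shift [-54.3  88.    1.7] turn [ 0.005 -0.001  0.011] of 1
```

Emit:
arm_command(deltas=[0,-40,0,0,0,0,0,0,-54,10,1,0,0,0,0,-54,45,1,0,0,0.01,0,-54,85,1,0,0,0.01,0,-54,88,1,0,0,0.01,0,-54,88,1,0,0,0.01])

```text
clock: 26.32
eef_pos: [425.7, -325.7, -4.2]
ee_rot: [-1.571, 0.105, -0.101]
force: [-0.6, -0.5, 1.3]
finger_gap: -0.0
```

Emit:
arm_command(deltas=[0,10,0,0,0,0,0,0,18,0,0,0,0,0,0,26,0,0,0,0,0,0,34,0,0,0,0,0,0,42,0,0,0,0,0,0,50,0,0,0,0,0,0,54,0,0,0,0,0,0,54,0,0,0,0,0])

```text
clock: 26.98
eef_pos: [480.2, -332.8, -4.3]
ee_rot: [-1.571, 0.104, -0.101]
force: [-0.1, -0.1, 0.4]
finger_gap: 0.0
```

```bash
python3 -c "
from h import *
print(gx(pose()[0]),r.observe()['force'])"
```

```text
[-5.57812457e+01 -2.63891409e-02] [-0.09105425 -0.10334376  0.44322655]
```

Emit:
arm_command(deltas=[0,3,0,0,0,0,0,0,6,0,0,0,0,0,0,9,0,0,0,0,0,0,10,0,0,0,0,0])

```text
clock: 27.32
eef_pos: [490.3, -334.1, -4.4]
ee_rot: [-1.571, 0.104, -0.101]
force: [-1.1, 0.5, -0.7]
finger_gap: -0.002
```

Emit:
arm_command(deltas=[0,2,0,0,0,0,0,0,4,0,0,0,0,0,0,4,0,0,0,0,0])

```text
clock: 27.57
eef_pos: [494.6, -334.7, -4.4]
ee_rot: [-1.571, 0.104, -0.101]
force: [-0.7, 0.0, 0.7]
finger_gap: -0.001
```

```bash
python3 -c "
from h import *
print(gx(pose()[0]),r.observe()['force'])"
```

```text
[-41.21217513  -0.04650818] [-0.66127577  0.01681917  0.70163392]
```

Emit:
arm_command(deltas=[0,2,0,0,0,0,0,0,3,0,0,0,0,0,0,3,0,0,0,0,0])

```text
clock: 27.82
eef_pos: [497.8, -335.1, -4.4]
ee_rot: [-1.571, 0.104, -0.101]
force: [-0.8, 0.2, -1.1]
finger_gap: -0.003
```

Emit:
arm_command(deltas=[0,2,0,0,0,0,0,0,2,0,0,0,0,0,0,2,0,0,0,0,0])

```text
clock: 28.07
eef_pos: [499.4, -335.4, -4.4]
ee_rot: [-1.571, 0.104, -0.101]
force: [-5.9, 0.7, 2.7]
finger_gap: -0.002
```

```bash
python3 -c "
from h import *
print(gx(pose()[0]),r.observe()['force'])"
```

```text
[-36.3707682   -0.11018278] [-5.94336499  0.72531008  2.74952511]
```

Emit:
arm_command(deltas=[0,1.3,0,0,0,0,0,0,1.5,0,0,0,0,0,0,1.5,0,0,0,0,0,0,1.5,0,0,0,0,0,0,1.5,0,0,0,0,0])

```text
clock: 28.48
eef_pos: [499.8, -335.5, -4.4]
ee_rot: [-1.57, 0.107, -0.099]
force: [-14.1, 1.7, 6.9]
finger_gap: 0.002
```

```bash
cat > lead.py <<'E'
from h import *
np.set_printoptions(suppress=True,precision=1)
print(gx(pose()[0]),r.observe()['force'])
c=cam("side");P,u,v=cloud(c)
g=np.array([gx(p) for p in P[(P[:,2]>30)&(P[:,2]<47)&(abs(P[:,1]+340)<60)&(abs(P[:,0]-540)<120)]])
g=g[abs(g[:,1])<20];print(len(g),np.percentile(g[:,0],[1,50,99]))
E
python3 lead.py
```

```text
[-36.   -0.2] [-14.1   1.7   6.9]
563 [-40.6  20.   69.6]
```

Wedged with the leading end at 70 mm by both pose and side camera, between the lines, so bar 3 is good. Retract and regrip at its centre, above the jaw tops.

Emit:
arm_command(deltas=[0,1.3,0,0,0,0,0,0,-8,0,0,0,0,0,0,-8,-35,0,0,0,0,0.62,-8,-75,0,0,0,0,0.62,25,-78,0,0,0,0,0.62,58,-78,0,0,0,0,0.62,58,-78,0,0,0,0,0.62,58,-78,0,0,0,0])

```text
clock: 29.2
eef_pos: [558.4, -342.7, 72.8]
ee_rot: [-1.57, 0.106, -0.098]
force: [0.4, 0.2, -1.3]
finger_gap: 0.617
```

```bash
python3 bar.py 0 0 0 558 -343 44; python3 -c "
from h import *
print(gx(pose()[0]),r.observe()['force']);go(*gpt(22),6,GY,400)"
```

```text
6042 centre 558.3140869140625 -342.6634216308594 size 29.958351135253906 94.42890167236328 yaw -0.13348162857640652
[22.19194035  0.18437284] [-0.49625816 -0.38607479 -1.11135938]
shift [ 0.2 66.7 -0. ] turn [ 0.002 -0.    -0.006] of 1
```

Emit:
arm_command(deltas=[0.55,0,35,0,0,0,0,0.55,0,66,0,0,0,0,0.55,0,66,0,0,0,0,0,0,66,0,0,0,0,0,0,66,0,0,0,0,0,0,66,0,0,0,0,0,0,66,0,0,0,0,0,0,66,0,0,0,0])

```text
clock: 29.92
eef_pos: [556.3, -342.9, 6.9]
ee_rot: [-1.57, 0.108, -0.097]
force: [-6.6, 0.2, 3.8]
finger_gap: 0.335
```

Emit:
arm_command(deltas=[0,-8,0,0,0,0,0,0,-16,-1,0,0,0,0,0,-20,-20,0,0,0,0,0,-20,-60,0,0,0,0,0,-20,-100,0,0,0,0,0,-20,-140,0,0,0,0,0,-20,-180,0,0,0,0,0,-20,-225,0,0,0,0])

```text
clock: 30.58
eef_pos: [536.7, -339.4, 230.1]
ee_rot: [-1.57, 0.108, -0.097]
force: [0.5, -0.4, -1.8]
finger_gap: 0.333
```

```bash
python3 -c "
from h import *
s=r.observe();print(s['finger_gap'],s['force']);
np.set_printoptions(suppress=True,precision=1)
for n in('wrist','scene','side'):
    P,u,v=cloud(cam(n));m=(P[:,2]>57)&(P[:,2]<68)&(P[:,0]>405)&(P[:,0]<585)&(P[:,1]>-215)&(P[:,1]<35)
    print(n,m.sum(),np.percentile(P[m],[0.5,3,97,99.5],axis=0)[:,:2].ravel() if m.sum() else '')
    m=(P[:,2]>120)&(P[:,2]<215)&(P[:,0]>560)&(P[:,0]<680)&(P[:,1]>-215)&(P[:,1]<35)
    print(' lid',m.sum(),np.percentile(P[m],[1,50,99],axis=0).ravel() if m.sum() else '')
go(495,-132,225,-0.03)"
```

```text
0.3334004928187175 [ 0.530348   -0.37972618 -1.76212179]
wrist 3716 [ 428.2 -204.9  430.1 -202.9  571.7   -1.6  573.7   13.9]
 lid 10317 [ 576.5 -195.7  120.9  595.2 -141.3  159.5  609.2  -56.1  193.7]
scene 326 [ 425.4 -202.7  427.5 -199.6  575.4   19.4  578.6   22.2]
 lid 1062 [ 567.7 -192.7  120.6  593.   -81.8  156.5  610.3   20.5  192.2]
side 360 [ 428.7 -206.9  431.3 -205.9  572.6   15.5  575.    18.6]
 lid 395 [ 573.3 -197.9  121.3  595.  -189.7  166.9  610.2   15.3  194.1]
shift [-69.9   6.6 201. ] turn [ 0.  -0.1 -0. ] of 1
```

```bash
python3 -c "
from h import *
for n in('wrist','scene','side'):
    P,u,v=cloud(cam(n));m=(P[:,2]>58)&(P[:,2]<65)&(P[:,0]>405)&(P[:,0]<580)&(P[:,1]>-215)&(P[:,1]<35)
    Q=P[m][:,:2]
    print(n,cv2.minAreaRect(Q.astype(np.float32)))
    f=Q[Q[:,0]<452]  # front wall
    for lo in (-190,-140,-90,-40):
        k=(f[:,1]>lo)&(f[:,1]<lo+40); print(lo,k.sum(),np.round(np.percentile(f[k,0],[3,50,97]),1) if k.sum()>3 else '')
"
```

```text
wrist ((500.02789306640625, -95.43904113769531), (139.28909301757812, 214.64654541015625), 2.8593578338623047)
-190 341 [434.3 438.3 442.3]
-140 346 [432. 436. 440.]
-90 333 [429.7 433.7 437.7]
-40 244 [427.7 431.6 435.4]
scene ((500.1749267578125, -87.70171356201172), (147.382568359375, 226.56967163085938), 2.807638168334961)
-190 14 [431.2 435.9 440.6]
-140 14 [430.1 432.6 437.4]
-90 18 [426.5 430.8 435.8]
-40 12 [425.5 428.7 432.5]
side ((500.81707763671875, -94.27285766601562), (138.23574829101562, 224.76560974121094), 2.8019168376922607)
-190 24 [435.7 439.3 442.8]
-140 19 [433.4 436.9 440.7]
-90 18 [431.1 434.4 438. ]
-40 13 [429.1 432.  435.9]
```

Carton centre is (500,−93) with yaw 0.05, and the lid top edge is at x≈610, z≈194. I'll place bar 3 at carton y = −40.

```bash
python3 -c "
from h import *
go(501,-133,150,0.049)"
```

```text
shift [-62.1  77.1 200.2] turn [ 0.    -0.18  -0.009] of 1
```

Emit:
arm_command(deltas=[0,-62,5,200,0,-0.18,0,0,-62,5,200,0,-0.18,0,0,-62,5,200,0,-0.18,0,0,-62,5,200,0,-0.18,0,0,-62,5,200,0,-0.18,0,0,-62,30,200,0,-0.18,0,0,-62,70,200,0,-0.18,0,0,-62,77,200,0,-0.18,0])

```text
clock: 31.55
eef_pos: [498.2, -131.6, 142.9]
ee_rot: [-1.567, -0.027, 0.053]
force: [-1.8, 0.0, -4.5]
finger_gap: 0.335
```

```bash
python3 -c "
from h import *
go(501,-133,70,0.049)
c=cam('wrist','w9.png')"
```

```text
shift [ 4.  72.8 -1.8] turn [-0.003  0.002 -0.017] of 1
```

View pics/w9.png

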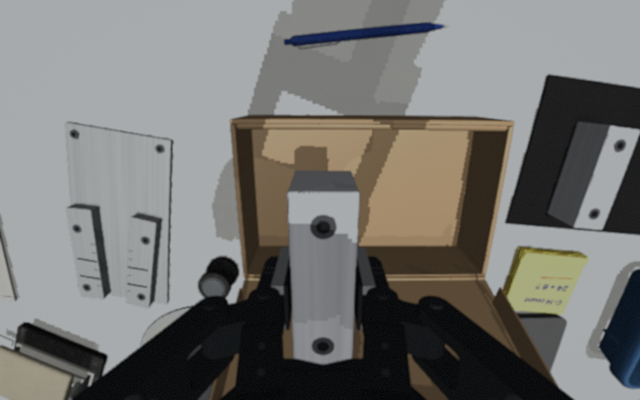

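Bar 3 hangs aligned over the left part of the carton interior (image columns 233–515 at the rim). I'll lower it.

Emit:
arm_command(deltas=[0,4,40,-2,0,0,-0.01,0,4,80,-2,0,0,-0.017,0,4,110,-2,0,0,-0.017,0,4,126,-2,0,0,-0.017,0,4,126,-2,0,0,-0.017,0,4,126,-2,0,0,-0.017])

```text
clock: 32.1
eef_pos: [500.5, -134.1, 18.9]
ee_rot: [-1.567, -0.038, 0.039]
force: [-0.7, 0.5, -2.3]
finger_gap: 0.337
```

```bash
python3 -c "
from h import *
print(r.observe()['force']);go(501,-133,6,0.049)"
```

```text
[-0.71232273  0.51722722 -2.30150605]
shift [ 0.5 12.9  1. ] turn [-0.004  0.    -0.001] of 1
```

Emit:
arm_command(deltas=[0,0,7,0,0,0,0,0,0,12,0,0,0,0,0,0,12,0,0,0,0,0,0,12,0,0,0,0])

```text
clock: 32.43
eef_pos: [500.7, -134.2, 7.4]
ee_rot: [-1.567, -0.038, 0.039]
force: [-0.4, 1.0, -2.5]
finger_gap: 0.339
```

Emit:
arm_command(deltas=[0,0,3,0,0,0,0,0,0,3,0,0,0,0])

```text
clock: 32.6
eef_pos: [501.2, -134.3, 4.9]
ee_rot: [-1.567, -0.039, 0.038]
force: [0.3, 0.2, 1.4]
finger_gap: 0.341
```

Emit:
arm_command(deltas=[0.5,0,0,0,0,0,0,0.5,0,0,0,0,0,0,0.5,0,0,0,0,0,0,0.5,0,-30,0,0,0,0,0.5,0,-70,0,0,0,0,0.5,0,-110,0,0,0,0,0.5,0,-150,0,0,0,0,0.5,0,-200,0,0,0,0])

```text
clock: 33.27
eef_pos: [500.6, -134.8, 198.5]
ee_rot: [-1.567, -0.039, 0.038]
force: [0.8, -0.4, 0.1]
finger_gap: 0.494
```

```bash
python3 bar.py 0 0 0 502 -133 42;  python3 -c "
from h import *
go(472,125,130,-0.06)"
```

```text
2575 centre 512.624755859375 -132.59310913085938 size 115.08442687988281 40.130035400390625 yaw 0.16534045877529283
shift [-18.6  77.4 261.7] turn [-0.     0.109  0.01 ] of 1
```

Emit:
arm_command(deltas=[0.62,-19,0,262,0,0.11,0.01,0.62,-19,0,262,0,0.11,0.01,0.62,-19,0,262,0,0.11,0.01,0.62,-19,0,262,0,0.11,0.01,0.62,-19,20,262,0,0.11,0.01,0.62,-19,40,262,0,0.11,0.01,0.62,-19,77,262,0,0.11,0.01,0.62,-19,77,262,0,0.11,0.01])

```text
clock: 33.98
eef_pos: [469.3, 127.6, 125.3]
ee_rot: [-1.571, 0.049, -0.041]
force: [-0.7, -0.9, -2.3]
finger_gap: 0.622
```

```bash
python3 bar.py 0 0 0 472 125 42;  python3 -c "
from h import *
go(472,125,-3,-0.06)"
```

```text
3985 centre 472.43170166015625 123.63613891601562 size 30.270727157592773 95.17914581298828 yaw -0.056537844677946196
shift [  3.3 128.9  -1.2] turn [ 0.001  0.002 -0.006] of 1
```

Emit:
arm_command(deltas=[0.62,3,40,-2,0,0,0,0.62,3,80,-2,0,0,0,0.62,3,115,-2,0,0,0,0.62,3,129,-2,0,0,0,0.62,3,129,-2,0,0,0])

```text
clock: 34.45
eef_pos: [470.5, 122.9, -5.4]
ee_rot: [-1.572, 0.055, -0.038]
force: [-0.7, 0.2, 0.0]
finger_gap: 0.619
```

Emit:
arm_command(deltas=[0,0,1,0,0,0,0,0,0,1,0,0,0,0,0,0,1,0,0,0,0,0,0,1,0,0,0,0,0,0,1,0,0,0,0])

```text
clock: 34.87
eef_pos: [471.7, 122.7, -4.5]
ee_rot: [-1.572, 0.052, -0.041]
force: [-0.5, -5.0, 7.4]
finger_gap: 0.348
```

Emit:
arm_command(deltas=[0,0,-10,0,0,0,0,0,0,-50,0,0,0,0,0,0,-90,0,0,0,0,0,0,-130,0,0,0,0,0,0,-170,0,0,0,0,0,0,-210,0,0,0,0,0,0,-225,0,0,0,0])

```text
clock: 35.45
eef_pos: [474.2, 123.4, 227.9]
ee_rot: [-1.57, 0.046, -0.046]
force: [0.2, -0.1, -0.4]
finger_gap: 0.346
```

```bash
python3 -c "
from h import *
s=r.observe();print(s['finger_gap'],s['force'])
go(*gpt(-32),225,GY)"
```

```text
0.3455480474414637 [ 0.18190664 -0.13174028 -0.42470945]
shift [  38.2    2.  -307.6] turn [0.    0.048 0.   ] of 1.48
```

Emit:
arm_command(deltas=[0,38,2,-308,0,0.05,0,0,38,2,-308,0,0.05,0,0,38,2,-308,0,0.05,0,0,38,2,-308,0,0.05,0,0,38,2,-308,0,0.05,0,0,38,2,-308,0,0.05,0,0,38,2,-308,0,0.05,0,0,38,2,-308,0,0.05,0])

```text
clock: 36.12
eef_pos: [493.3, -190.3, 226.5]
ee_rot: [-1.57, 0.087, -0.088]
force: [0.2, 0.9, -1.9]
finger_gap: 0.345
```

```bash
python3 -c "
from h import *
s=r.observe();print(s['finger_gap'],s['force'])
go(*gpt(-32),140,GY)"
```

```text
0.3447270690260433 [ 0.1856833   0.92269265 -1.88781786]
shift [  26.6   86.7 -143.4] turn [0.001 0.019 0.   ] of 1
```

Emit:
arm_command(deltas=[0,26,0,-143,0,0.02,0,0,26,0,-143,0,0.02,0,0,26,0,-143,0,0.02,0,0,26,20,-143,0,0.02,0,0,26,60,-143,0,0.02,0,0,26,86,-143,0,0.02,0,0,26,86,-143,0,0.02,0])

```text
clock: 36.7
eef_pos: [501.1, -334.4, 135.0]
ee_rot: [-1.565, 0.109, -0.099]
force: [0.3, 0.9, -4.3]
finger_gap: 0.347
```

```bash
python3 -c "
from h import *
print(gx(pose()[0]))
go(*gpt(-32),5,GY)"
```

```text
[-34.82009693   1.13030706]
shift [  3.7 130.   -1.5] turn [-0.003 -0.002 -0.007] of 1
```

Emit:
arm_command(deltas=[0,4,40,-1,0,0,0,0,4,80,-1,0,0,0,0,4,115,-1,0,0,0,0,4,130,-1,0,0,0,0,4,130,-1,0,0,0,0,4,130,-1,0,0,0])

```text
clock: 37.2
eef_pos: [504.8, -335.6, 6.9]
ee_rot: [-1.565, 0.108, -0.099]
force: [1.2, 0.6, -1.9]
finger_gap: 0.347
```

Emit:
arm_command(deltas=[0,0,4,0,0,0,0,0,0,6,0,0,0,0,0,0,6,0,0,0,0])

```text
clock: 37.45
eef_pos: [505.5, -336.0, 2.5]
ee_rot: [-1.567, 0.106, -0.1]
force: [-0.4, 0.9, -1.7]
finger_gap: 0.346
```

```bash
python3 -c "
from h import *
print(gx(pose()[0]))"
```

```text
[-30.30363357   0.12078702]
```

Emit:
arm_command(deltas=[0,-1,4,0,0,0,0,0,-1,5,0,0,0,0,0,-1,5,0,0,0,0])

```text
clock: 37.7
eef_pos: [504.5, -335.9, -2.3]
ee_rot: [-1.567, 0.106, -0.1]
force: [-1.1, 0.6, -1.6]
finger_gap: 0.343
```

Emit:
arm_command(deltas=[0,0,2,0,0,0,0,0,0,2,0,0,0,0])

```text
clock: 37.87
eef_pos: [504.7, -336.0, -2.5]
ee_rot: [-1.567, 0.106, -0.1]
force: [-8.4, 6.6, 19.1]
finger_gap: 0.343
```

Emit:
arm_command(deltas=[0.62,0,-1,0,0,0,0,0.62,0,-1,0,0,0,0,0.62,0,-1,0,0,0,0,0.62,0,-35,0,0,0,0,0.62,0,-75,0,0,0,0,0.2,-30,-80,0,0,0,0,0,-70,-80,0,0,0,0,0,-80,-80,0,0,0,0])

```text
clock: 38.53
eef_pos: [422.6, -325.1, 77.9]
ee_rot: [-1.567, 0.107, -0.1]
force: [0.1, 0.6, -0.3]
finger_gap: 0.201
```

```bash
python3 bar.py 0 0 0 504 -336 44; python3 -c "
from h import *
print(gx(pose()[0]));go(*gpt(-112),-4,GY)"
```

```text
3471 centre 500.73553466796875 -334.9861755371094 size 30.40972900390625 88.91979217529297 yaw -0.13893458406639828
[-1.13801308e+02  4.67980706e-02]
shift [ 2.1 81.8 -0.1] turn [-0.001 -0.002 -0.004] of 1
```

Bar 5 stands well on the apron. Push it in.

Emit:
arm_command(deltas=[0,2,20,0,0,0,0,0,2,60,0,0,0,0,0,2,81,0,0,0,0,0,2,81,0,0,0,0,0,2,81,0,0,0,0])

```text
clock: 39.0
eef_pos: [424.3, -325.1, -3.7]
ee_rot: [-1.566, 0.108, -0.1]
force: [-0.5, 0.6, 0.5]
finger_gap: -0.001
```

Emit:
arm_command(deltas=[0,10,0,0,0,0,0,0,18,0,0,0,0,0,0,26,0,0,0,0,0,0,34,0,0,0,0,0,0,42,0,0,0,0,0,0,50,0,0,0,0,0,0,56,0,0,0,0,0,0,58,0,0,0,0,0])

```text
clock: 39.67
eef_pos: [482.7, -332.8, -4.0]
ee_rot: [-1.566, 0.108, -0.099]
force: [-2.0, -0.1, 2.0]
finger_gap: -0.002
```

```bash
python3 lead.py
```

```text
[-53.3   0.3] [-2.  -0.1  2. ]
581 [-58.7   3.6  54.4]
```

Emit:
arm_command(deltas=[0,3,0,0,0,0,0,0,6,0,0,0,0,0,0,7,0,0,0,0,0])

```text
clock: 39.97
eef_pos: [489.6, -333.7, -4.3]
ee_rot: [-1.566, 0.108, -0.099]
force: [-1.5, -0.0, -0.8]
finger_gap: -0.001
```

Emit:
arm_command(deltas=[0,2,0,0,0,0,0,0,4,0,0,0,0,0,0,4,0,0,0,0,0])

```text
clock: 40.22
eef_pos: [493.9, -334.3, -4.3]
ee_rot: [-1.566, 0.108, -0.1]
force: [-0.1, -0.1, -0.1]
finger_gap: 0.003
```

Emit:
arm_command(deltas=[0,2,0,0,0,0,0,0,2,0,0,0,0,0,0,2,0,0,0,0,0])

```text
clock: 40.47
eef_pos: [495.9, -334.6, -4.3]
ee_rot: [-1.566, 0.108, -0.1]
force: [-2.3, -0.2, 1.4]
finger_gap: 0.0
```

```bash
python3 lead.py
```

```text
[-39.9   0.2] [-2.3 -0.2  1.4]
575 [-45.3  15.4  65.5]
```

Emit:
arm_command(deltas=[0,2,0,0,0,0,0,0,2,0,0,0,0,0,0,2,0,0,0,0,0])

```text
clock: 40.77
eef_pos: [497.2, -334.8, -4.3]
ee_rot: [-1.566, 0.109, -0.098]
force: [-9.6, 1.1, 4.9]
finger_gap: 0.002
```

Emit:
arm_command(deltas=[0,1.5,0,0,0,0,0,0,1.5,0,0,0,0,0,0,1.5,0,0,0,0,0])

```text
clock: 41.02
eef_pos: [497.4, -334.9, -4.3]
ee_rot: [-1.565, 0.112, -0.096]
force: [-16.9, 2.5, 9.7]
finger_gap: 0.002
```

```bash
python3 lead.py
```

```text
[-38.5   0.1] [-16.9   2.5   9.7]
570 [-42.8  17.5  67.4]
```

Wedged: leading end at about 67 mm, so bar 5 is good. Hold a little longer, then retract and move above it.

Emit:
arm_command(deltas=[0,1,0,0,0,0,0,0,1,0,0,0,0,0,0,-8,0,0,0,0,0,0,-8,-35,0,0,0,0,0.6,-8,-75,0,0,0,0,0.6,25,-78,0,0,0,0,0.6,57,-78,0,0,0,0,0.6,58,-78,0,0,0,0])

```text
clock: 41.73
eef_pos: [559.3, -343.3, 74.1]
ee_rot: [-1.566, 0.108, -0.098]
force: [0.2, -1.1, -0.2]
finger_gap: 0.564
```

Emit:
arm_command(deltas=[0.55,0,0,0,0,0,0,0.55,0,0,0,0,0,0])

```text
clock: 41.9
eef_pos: [559.3, -343.1, 73.7]
ee_rot: [-1.566, 0.108, -0.098]
force: [-1.0, -0.1, -0.1]
finger_gap: 0.552
```

```bash
python3 bar.py 0 0 0 555 -342 44; python3 -c "
from h import *
print(gx(pose()[0]),r.observe()['force']);go(*gpt(20),5,GY,400)"
```

```text
6190 centre 556.5084838867188 -342.3066101074219 size 30.27815818786621 95.38101196289062 yaw -0.13632961304613728
[23.54631924 -0.08357598] [ 0.34013394 -0.79948545  0.56451124]
shift [-3.1 68.8 -0.1] turn [-0.002 -0.002 -0.007] of 1
```

Emit:
arm_command(deltas=[0.55,-3,35,0,0,0,0,0.55,-3,68,0,0,0,0,0.55,-3,68,0,0,0,0,0,-3,68,0,0,0,0,0,-3,68,0,0,0,0,0,-3,68,0,0,0,0,0,-3,68,0,0,0,0,0,-3,68,0,0,0,0])

```text
clock: 42.62
eef_pos: [554.9, -342.8, 6.5]
ee_rot: [-1.566, 0.109, -0.098]
force: [-2.7, -0.6, 4.8]
finger_gap: 0.34
```

Emit:
arm_command(deltas=[0,-8,0,0,0,0,0,0,-16,-1,0,0,0,0,0,-20,-20,0,0,0,0,0,-20,-60,0,0,0,0,0,-20,-100,0,0,0,0,0,-20,-140,0,0,0,0,0,-20,-180,0,0,0,0,0,-20,-200,0,0,0,0])

```text
clock: 43.28
eef_pos: [535.8, -340.9, 211.9]
ee_rot: [-1.569, 0.106, -0.102]
force: [0.9, -1.5, -2.2]
finger_gap: 0.337
```

```bash
python3 -c "
from h import *
s=r.observe();print(s['finger_gap'],s['force']);go(498,-53,150,0.049)"
```

```text
0.33665666699296753 [ 0.86959327 -1.47762201 -2.16993876]
shift [-75.3  61.9 280.4] turn [ 0.    -0.181 -0.003] of 1
```

Emit:
arm_command(deltas=[0,-75,5,280,0,-0.18,0,0,-75,5,280,0,-0.18,0,0,-75,5,280,0,-0.18,0,0,-75,5,280,0,-0.18,0,0,-75,5,280,0,-0.18,0,0,-75,5,280,0,-0.18,0,0,-75,30,280,0,-0.18,0,0,-75,60,280,0,-0.18,0])

```text
clock: 43.95
eef_pos: [497.7, -49.5, 154.0]
ee_rot: [-1.57, -0.042, 0.038]
force: [0.5, -0.3, -2.3]
finger_gap: 0.341
```

```bash
python3 -c "
from h import *
go(498,-53,15,0.049)
c=cam('wrist','w10.png')"
```

```text
shift [ -0.3 139.   -3.5] turn [-0.     0.002  0.003] of 1
```

View pics/w10.png

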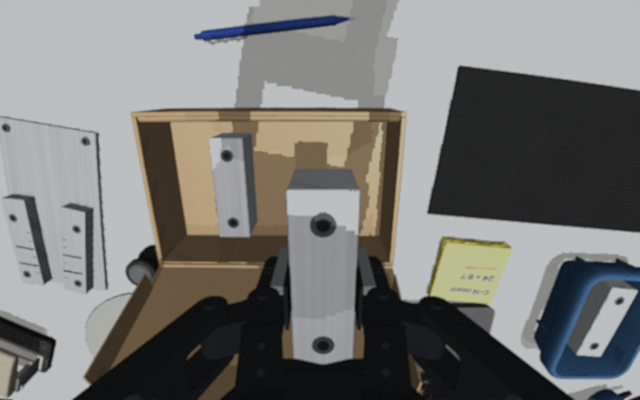

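Bar 3 stands upright in the carton at about (233,185), bar 2 is in the bin at about (608,320), and bar 5 hangs over free floor. I'll lower it.

Emit:
arm_command(deltas=[0,0,40,-3,0,0,0,0,0,80,-3,0,0,0,0,0,115,-3,0,0,0,0,0,139,-3,0,0,0,0,0,139,-3,0,0,0,0,0,139,-3,0,0,0])

```text
clock: 44.5
eef_pos: [493.1, -54.1, 5.3]
ee_rot: [-1.569, -0.032, 0.047]
force: [0.1, -0.2, -1.2]
finger_gap: 0.341
```

Emit:
arm_command(deltas=[0,0,6,0,0,0,0,0,0,9,0,0,0,0,0,0,9,0,0,0,0])

```text
clock: 44.75
eef_pos: [493.9, -54.9, -0.1]
ee_rot: [-1.57, -0.033, 0.045]
force: [-20.8, 2.7, 42.1]
finger_gap: 0.344
```

Pressed harder than intended (42 N); easing off and releasing.

Emit:
arm_command(deltas=[0.34,0,-4,0,0,0,0,0.5,0,-4,0,0,0,0,0.5,0,-4,0,0,0,0,0.5,0,-4,0,0,0,0,0.5,0,-40,0,0,0,0,0.5,0,-80,0,0,0,0,0.5,0,-120,0,0,0,0,0.5,0,-160,0,0,0,0])

```text
clock: 45.42
eef_pos: [494.6, -54.9, 161.2]
ee_rot: [-1.57, -0.032, 0.046]
force: [0.4, -0.5, 0.6]
finger_gap: 0.498
```

Emit:
arm_command(deltas=[0,-50,-60,0,0,0,0,0,-50,-60,0,0,0,0,0,-50,-60,0,0,0,0])

```text
clock: 45.67
eef_pos: [444.2, -57.8, 227.8]
ee_rot: [-1.571, -0.038, 0.04]
force: [0.4, -0.4, 1.0]
finger_gap: 0.08
```

Run:
```python
from h import *
np.set_printoptions(suppress=True,precision=1)
c=cam('wrist','w11.png')
P,u,v=cloud(c)
C=np.array([500,-93.]);a=.049
D=P[:,:2]-C;L=np.c_[D[:,0]*np.cos(a)+D[:,1]*np.sin(a),-D[:,0]*np.sin(a)+D[:,1]*np.cos(a)]
for y0 in(-40,40):
    m=(abs(L[:,0])<60)&(abs(L[:,1]-y0)<28)&(P[:,2]>36)&(P[:,2]<50)
    print(m.sum(),cv2.minAreaRect(L[m].astype(np.float32)),np.percentile(P[m,2],[3,50,97]))
P,u,v=cloud(cam('scene'))
m=(P[:,2]>80)&(P[:,2]<215)&(P[:,0]>545)&(P[:,0]<680)&(P[:,1]>-215)&(P[:,1]<35)
x,z=P[m,0]-(568),P[m,2]-63; print("lid",m.sum(),np.median(np.arctan2(z,-x)))
print(pose()[0],r.observe()["joints"])
```

```text
1898 ((1.1131019592285156, -41.4219856262207), (30.625211715698242, 94.0899429321289), 89.5483169555664) [39.1 42.1 43.5]
1878 ((-2.2094688415527344, 37.71173095703125), (29.76788902282715, 94.31354522705078), 89.37205505371094) [40.6 42.2 43.6]
lid 1595 1.8415848259971055
[445.2 -57.6 222.5] [-0.2 -0.4  1.9 -0.   1.6 -1.8]
```

Both good bars stand upright in the carton (at (1,−41) and (−2,38) in its frame), and the lid is at about 1.84 rad. Next I'll go over and behind the lid.

```bash
cat >> h.py <<'E'
CY=0.049
def cpt(x,y=0): return np.array([500+x*np.cos(CY)-y*np.sin(CY),-93+x*np.sin(CY)+y*np.cos(CY)])
def cx(p):
    d=np.array(p[:2])-[500,-93]; return np.array([d[0]*np.cos(CY)+d[1]*np.sin(CY),-d[0]*np.sin(CY)+d[1]*np.cos(CY)])
E
python3 - <<'E'
from h import *
np.set_printoptions(suppress=True,precision=0)
for n in("scene","side"):
    P,u,v=cloud(cam(n));m=(P[:,2]>70)&(P[:,2]<420)&(P[:,0]>618)&(P[:,0]<740)&(abs(P[:,1]+90)<110)
    print(n,m.sum(),np.percentile(P[m],[1,50,99],axis=0).ravel() if m.sum() else "")
go(*cpt(150),235,CY)
E
```

```text
scene 0 
side 0 
shift [203. -17. -38.] turn [-0.  0. -0.] of 1
```

Emit:
arm_command(deltas=[0,0,-17,-38,0,0,0,0,40,-17,-38,0,0,0,0,80,-17,-38,0,0,0,0,120,-17,-38,0,0,0,0,160,-17,-38,0,0,0,0,200,-17,-38,0,0,0,0,203,-17,-38,0,0,0,0,203,-17,-38,0,0,0])

```text
clock: 46.53
eef_pos: [651.2, -85.0, 230.8]
ee_rot: [-1.568, -0.027, 0.052]
force: [0.0, -0.6, -0.4]
finger_gap: -0.001
```

Run:
```python
from h import *
print(cx(pose()[0]));go(*cpt(150),140,CY)
```

```text
[151.42466487   0.60204854]
shift [ 0.  90.8 -0.8] turn [-0.003  0.002 -0.016] of 1
```

Emit:
arm_command(deltas=[0,0,40,0,0,0,0,0,0,80,0,0,0,0,0,0,90,0,0,0,0,0,0,90,0,0,0,0])

```text
clock: 46.87
eef_pos: [647.4, -84.6, 137.0]
ee_rot: [-1.567, -0.022, 0.057]
force: [0.0, 0.7, -0.1]
finger_gap: -0.002
```

Emit:
arm_command(deltas=[0,-15,0,0,0,0,0,0,-30,0,0,0,0,0,0,-42,0,0,0,0,0,0,-52,0,0,0,0,0,0,-60,0,0,0,0,0,0,-68,0,0,0,0,0,0,-70,0,0,0,0,0,0,-70,0,0,0,0,0])

```text
clock: 47.53
eef_pos: [577.8, -88.4, 142.1]
ee_rot: [-1.568, -0.025, 0.054]
force: [-0.2, -0.0, 0.6]
finger_gap: 0.001
```

```bash
cat > lid.py <<'E'
from h import *
np.set_printoptions(suppress=True,precision=3)
p,q=pose();print(cx(p),p[2],r.observe()["force"])
for n in("scene","side"):
    P,u,v=cloud(cam(n));L=np.array([cx(k) for k in P])
    m=(L[:,0]>-80)&(L[:,0]<125)&(abs(L[:,1])<104)&(abs(L[:,1])>70)&(P[:,2]>75)&(P[:,2]<215)
    if m.sum():
        th=np.arctan2(P[m,2]-63,68-L[m,0]);print(n,m.sum(),"theta",np.percentile(th,[10,50,90]))
E
python3 lid.py
```

```text
[77.931  0.813] 142.12133440731816 [-0.239 -0.011  0.604]
scene 435 theta [1.315 1.525 1.574]
side 293 theta [1.241 1.408 1.54 ]
```

Lid is upright at about 1.5 rad and follows. Continue along the arc.

Emit:
arm_command(deltas=[0,-12,-1,0,0,0,0,0,-24,-1,0,0,0,0,0,-38,3,0,0,0,0,0,-52,8,0,0,0,0,0,-65,16,0,0,0,0,0,-78,25,0,0,0,0,0,-78,25,0,0,0,0])

```text
clock: 48.22
eef_pos: [497.8, -92.1, 116.4]
ee_rot: [-1.567, -0.022, 0.056]
force: [-0.3, 0.6, -0.3]
finger_gap: 0.002
```

```bash
python3 lid.py
```

```text
[-2.134  0.99 ] 116.39135683130033 [-0.294  0.565 -0.349]
scene 121 theta [0.468 0.648 0.711]
side 443 theta [0.534 0.735 0.814]
```

Emit:
arm_command(deltas=[0,-8,10,0,0,0,0,0,-17,20,0,0,0,0,0,-25,29,0,0,0,0,0,-33,38,0,0,0,0,0,-39,46,0,0,0,0,0,-44,50,0,0,0,0,0,-44,50,0,0,0,0])

```text
clock: 48.9
eef_pos: [454.2, -94.3, 68.2]
ee_rot: [-1.567, -0.023, 0.055]
force: [0.6, -0.3, 0.6]
finger_gap: 0.0
```

```bash
python3 lid.py
```

```text
[-45.801   0.986] 68.16702377684034 [ 0.592 -0.278  0.622]
scene 150 theta [0.12  0.139 0.164]
side 217 theta [0.154 0.168 0.19 ]
```

Emit:
arm_command(deltas=[0,-3,4,0,0,0,0,0,-6,8,0,0,0,0,0,-6,12,0,0,0,0,0,-6,14,0,0,0,0,0,-6,14,0,0,0,0])

```text
clock: 49.42
eef_pos: [448.7, -94.6, 54.8]
ee_rot: [-1.568, -0.024, 0.055]
force: [0.2, -1.0, 0.6]
finger_gap: -0.001
```

Emit:
arm_command(deltas=[0,0,2,0,0,0,0,0,0,4,0,0,0,0,0,0,4,0,0,0,0])

```text
clock: 49.67
eef_pos: [448.8, -94.7, 52.4]
ee_rot: [-1.568, -0.024, 0.054]
force: [-9.6, 1.2, 20.0]
finger_gap: 0.0
```

```bash
python3 lid.py
```

```text
[-51.179   0.81 ] 52.36211655990194 [-9.633  1.158 19.954]
```

Emit:
arm_command(deltas=[0,0,2,0,0,0,0,0,0,2,0,0,0,0])

```text
clock: 49.93
eef_pos: [448.9, -94.7, 52.2]
ee_rot: [-1.568, -0.024, 0.054]
force: [-14.6, 2.6, 26.3]
finger_gap: -0.002
```

Emit:
arm_command(deltas=[0,0,-10,0,0,0,0,0,0,-40,0,0,0,0,0,0,-80,0,0,0,0,0,-60,-120,0,0,0,0,0,-60,-130,0,0,0,0,0,-60,-130,0,0,0,0,0,-60,-130,0,0,0,0])

```text
clock: 50.52
eef_pos: [391.5, -98.3, 185.1]
ee_rot: [-1.569, -0.027, 0.051]
force: [0.2, -0.1, -0.7]
finger_gap: -0.007
```

```bash
python3 lid.py
python3 - <<'E'
from h import *
c=cam('wrist','w12.png');P,u,v=cloud(c);L=np.array([cx(k) for k in P])
for a in(-60,-30,0,30,60):
    m=(abs(L[:,0]-a)<8)&(abs(L[:,1])<100)&(P[:,2]>40)&(P[:,2]<150);print(a,m.sum(),np.median(P[m,2]) if m.sum() else "")
E
```

```text
[-108.581    0.059] 185.09404551353597 [ 0.239 -0.083 -0.676]
-60 3578 68.48647339633808
-30 1952 67.88062260342898
0 1510 67.3780812668563
30 0 
60 111 66.23018541468713
```

View pics/w12.png

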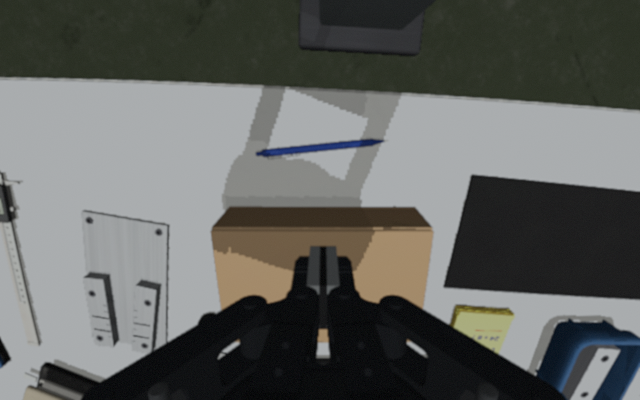

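The lid is shut (front edge only 2 mm above the rear, about 0.02 rad) and bar 2 is in the bin. I'll wait a moment, recheck and hand in.

Emit:
arm_command(deltas=[0,0,-30,0,0,0,0,0,0,-30,0,0,0,0,0,0,-30,0,0,0,0,0,0,-30,0,0,0,0,0,0,-30,0,0,0,0,0,0,-30,0,0,0,0,0,0,-30,0,0,0,0,0,0,-30,0,0,0,0])

```text
clock: 51.33
eef_pos: [392.1, -97.9, 211.8]
ee_rot: [-1.567, -0.023, 0.056]
force: [0.6, 0.2, -0.0]
finger_gap: -0.001
```

Run:
```python
from h import *
P,u,v=cloud(cam('wrist'));L=np.array([cx(k) for k in P]);ok=True
z=[np.median(P[(abs(L[:,0]-a)<8)&(abs(L[:,1])<100)&(P[:,2]>40)&(P[:,2]<150),2]) for a in(-60,0)]
print(z,(z[0]-z[1])/60)
if abs(z[0]-z[1])/60<0.045: print(r.finish_job())
```

```text
[np.float64(68.5896555199115), np.float64(67.28712089562376)] 0.021708910404795743
the job is handed in; nothing more can be done
None
```

The job is done and handed in at about 51 s on the robot's clock. No verdict is reported.

Bars 2, 3 and 5 were on the mat; 1 and 4 were absent. I gauged them in order:

| Bar | Leading end stopped at | Result | Where it went |
|---|---|---|---|
| 2 | about 50 mm, short of the first line | too wide | blue bin |
| 3 | about 70 mm, between the lines | good | carton |
| 5 | about 67 mm, between the lines | good | carton |

**Last checks**
- **Bars:** Before I shut the lid, both good bars stood upright in the carton at about (1, −41) and (−2, 38) mm from its centre. Bar 2 was still in the bin in the last picture.
- **Lid:** It stayed at about 0.02 rad roughly 1.4 s after I let go of it.
- **Loupe and note pad:** I never touched either of them, but I did not measure their positions at the end.

**What went wrong or disagreed**
- **Fingertip position:** All three cameras showed the shut fingertips about 17 mm behind the reported tool point, not 8 mm ahead as stated. The first two grips on bar 2 therefore closed on top of the bar. I corrected for the offset after that, and bar 2 moved only about 2 mm.
- **Pressing force:** The wedging pushes reached 14 to 21 N, above the suggested 6 to 10 N. Setting bar 5 down in the carton briefly reached about 47 N at the wrist (42 N of it vertical). That is under the 120 N wrist limit but above 40 N. The load went through the bar held in the fingers, so I do not expect it to count against the 40 N limit on the arm and gripper body.

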